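Set and lock the gas flow, then load a tin into the flushing bay

TASK

Turn the black gas knob until its red pointer lines up with the green mark on the dial, then slide the clear lock cover all the way over the knob. After that stand the green-lidded tin upright on the steel loading plate in front of the orange flaps, let go of it, and push it through the doorway along the floor (not lifted over the flaps) far enough into the bay that both flaps spring shut behind it. Keep the tin upright and leave the other goods and tools where they are.

Things in the scene. Friction and masses are not known exactly. Their poses are not given: they have to be found in the camera images.
- knob_grip (a point): Middle of the knob's grip bar, on the knob's vertical axis, 60 mm above the table. The knob is black, on the dial of the grey regulator housing (130 x 240 mm, top 25 mm above the table). Its grip bar is 46 mm long, 14 mm thick, and reaches from 36 to 74 mm above the table, over a round skirt of 28 mm radius whose top is at 36 mm. The point's -x axis runs along the bar towards the pointer; turning it takes about 0.04 N m and it stays where left.
- knob_pointer (a point): Tip of the red pointer on the knob's skirt, 36 mm from the knob's axis; turns with the knob.
- mark_point (a point): Point of the green mark on the white dial at the same 36 mm from the knob's axis, where the pointer tip belongs. The mark's x axis runs along the mark towards the knob's axis. The mark sits elsewhere each time, always 0.6 to 1.5 rad clockwise (from above) of the pointer at the start.
- knob (a joint): Knob angle in rad, grows clockwise seen from above, range -1.6 to 1.6; at 0 the pointer points along the regulator housing's -x axis.
- lock (a joint): Travel of the clear lock cover along the housing in m: near 0 parked clear of the knob, 0.12 fully home over the knob (end stop). It slides along the -y axis of lock_fin, needs 3 to 4 N and stays where left.
- lock_fin (a point): Grip point of the upright yellow fin on top of the clear lock cover, 112 mm above the table, 25 mm above the cover's roof and 11 mm below the fin's top. The fin is 12 mm thick along the sliding direction, 44 mm long across it and 36 mm tall, on the roof of the cover (hood 92 mm wide, 84 mm long, roof top 87 mm above the table, open at both ends so it passes over the knob). Its -y axis is the direction towards the knob.
- tin_mid (a point): The tin to load: green lid and green band, tin 56 mm in diameter and 82 mm tall, about 0.2 kg, standing upright on the table; the point is at its centre, 41 mm above its foot.
- doorway (a point): Middle of the doorway at floor level of the green flushing bay, 6 mm above the table. Its x axis points into the bay, y to the left along the flaps, z up. In front (negative x) is the open steel loading plate, 105 mm long and 126 mm wide, top at the same 6 mm, with yellow edge stripes. Behind is an open-topped well 110 mm wide and 150 mm deep between green walls, tops 71 mm above the table; the closed end is a green box 78 mm tall with a small pipe reaching 105 mm.
- load_spot (a point): Middle of the loading plate's surface, 60 mm in front of the doorway; stand the tin here.
- bay_spot (a point): Point on the well floor 95 mm beyond the doorway, where the tin is to end up; there the flaps can shut behind it.
- flap_left (a joint): Angle in rad of the left orange flap, an upright leaf hinged on the doorway's left post (52 mm wide, 58 mm tall, top 67 mm above the table); 0 shut, grows as it swings into the bay, up to 1.5. A weak spring (about 1 N at its tip) shuts it.
- flap_right (a joint): The same for the right flap, hinged on the right post.
- tin_red_mid (a point): Bystander: red-lidded tin 56 mm in diameter and 82 mm tall, about 0.2 kg, standing upright on the table; the point is at its centre, 41 mm above its foot.
- tin_blue_mid (a point): Bystander: blue-lidded tin 56 mm in diameter and 82 mm tall, about 0.2 kg, standing upright on the table; the point is at its centre, 41 mm above its foot.
- jar_a_mid (a point): Bystander: amber glass jar, 68 mm in diameter, 110 mm tall; point at its centre.
- jar_b_mid (a point): Bystander: green glass jar, 68 mm in diameter, 110 mm tall; point at its centre.
- scoop_grip (a point): Bystander: 200 mm spoon lying on the table; point on its handle.
- brush_grip (a point): Bystander: 200 mm hand brush lying on the table; point on its handle.
Mind the look-alikes: they are no part of the job. Leave any yellow look-alike of the part that bears tin_mid alone.

How it is judged (in metres and radians):
On the way, in this order (a step that is already met when the one before it is completed fails the run):
1. the knob's pointer rests on the green mark while the lock cover is still off (horizontal distance between knob_pointer and mark_point below 0.0045 m and value of joint lock below 0.05 m), for 0.2 s.
2. the lock cover is fully home over the knob, the pointer still on the mark (value of joint lock above 0.112 m and horizontal distance between knob_pointer and mark_point below 0.0045 m), for 0.2 s.
3. the green-lidded tin stands upright on the loading plate, let go (x of tin_mid in the frame of doorway between -0.1 and -0.025 m and y of tin_mid in the frame of doorway between -0.045 and 0.045 m and z of tin_mid in the frame of doorway between 0.035 and 0.047 m and angle between tin_mid's own z axis and vertical below 0.15 rad and contact force between the fingers and tin below 0.05 N), for 0.2 s.
4. the tin passes through the doorway at floor level, pushing the flaps open (x of tin_mid in the frame of doorway between -0.01 and 0.06 m and z of tin_mid in the frame of doorway between 0.03 and 0.052 m and value of joint each of flap_left, flap_right above 0.3 rad).
At the end, for the whole second after the job is handed in: The pointer tip is within 4.5 mm of the mark's point, the lock cover within 8 mm of its end stop, the tin stands upright (within 0.15 rad), at rest and let go on the bay floor with its centre 45 to 130 mm beyond the doorway, and both flaps are shut (under 0.08 rad) (all of step 2 and x of tin_mid in the frame of doorway between 0.045 and 0.13 m and y of tin_mid in the frame of doorway between -0.04 and 0.04 m and z of tin_mid in the frame of doorway between 0.035 and 0.047 m and angle between tin_mid's own z axis and vertical below 0.15 rad and contact force between the fingers and tin below 0.05 N and value of joint each of flap_left, flap_right below 0.08 rad and linear speed of tin below 0.02 m/s); the robot touches nothing.
It fails at once if another tin, a jar, the scoop or the brush is moved more than 30 mm (distance of any of tin_red_mid, tin_blue_mid, jar_a_mid, jar_b_mid, scoop_grip, brush_grip from where it was at the start of the episode above 0.03 m).
It fails at once if the tin is tipped more than 0.6 rad (angle between tin_mid's own z axis and vertical above 0.6 rad).
It fails at once if the tin is lifted over the flaps: inside the bay its foot is more than 20 mm above the bay floor (x of tin_mid in the frame of doorway between 0 and 0.15 m and y of tin_mid in the frame of doorway between -0.055 and 0.055 m and z of tin_mid in the frame of doorway above 0.061 m).
It also fails if it takes over 72 s, if anything falls off the work surface, if the arm or the gripper's body presses on something with over 40 N, if the wrist force passes 120 N, or if a joint passes its speed limit or range.

ROBOT

A 6-joint arm with a two-finger parallel gripper is mounted at the origin on the work surface. World frame = base frame: x ahead of the robot, y to its left, z up, the work surface at z = 0. Lengths are in m, angles in degrees, forces in N, time in s.
With the tool pointing down it reaches from about 0.275 to 0.725 m from the base axis. Payload 15.9 kg.
Tool frame: the origin (TCP) lies midway between the tips of the shut fingers; the grasp point (between the pads) lies env.pinch_z behind it (env.pinch_z is the distance from the TCP to the grasp point, in m); x points along the fingers, y is the direction in which the jaws open and shut, and the axes are right-handed (so a half turn about x gives the same grasp; the last joint's range is limited). The gripper opens to 85 mm and grips with 20 to 120 N. Pads are 22 mm wide; open, the fingers measure 114 mm over their backs; the gripper's body (76 mm by 85 mm) begins 54 mm behind the grasp point. The pads swing forward as they close: fully open they stand 13 mm farther back than shut.
Start: joints at [-67.781, 12.198, -1.971, 75.831, 0, 90], TCP at [0.189, -0.463, 0.231] pointing down, gripper open.
Joint ranges: [-170.91, 170.91], [-42.67, 98.43], [-65.05, 77.54], [-120.47, 116.71], [-90, 82.35], [-180, 180]. Speed limits (degrees/s): [108.29, 108.29, 136.94, 147.25, 180, 180].

INTERFACE

Orientations are given as a 3x3 rotation matrix whose columns are the frame's x, y, z axes.
In Python, from rig import status, cams, order, env gives the robot as it stands.
- The arm moves only by the tool send_rows, never from a script. Its argument "increments" is a list of rows, each an object of numbers: "claw": the closure, from -1 (fully open) to 1 (shut); "tx", "ty", "tz": the shift along the tool's x, y, z in cm; "rx", "ry", "rz": the turn, a rotation vector about the tool's x, y, z in rad. A call has 1 to 10 rows; each row is the pose to reach, as a shift and turn from the pose commanded when the call began, along the tool's axes at that moment; what a row does not reach only later rows make up. A row lasts 1/12 s, in which the tool goes at most 41.7 mm and 7.16 degrees, less where a joint would pass 70% of its speed; a pose out of reach is approached as far as the arm can. A call with a gripper value outside its range is refused whole. The fingers move at their own pace and stop on an object; "grip_force" is the grip in N (left out, the last holds). Time passes only in rows, so rows that repeat a pose let the fingers close. It gives the time, the measured TCP pose, the force and the opening at its end, in the units of the state.
- status.state(): the state, without advancing time (a new reading comes with each control period).
- cams.snapshot(name): name is "scene" or "side" or "wrist"; returns a dict with "pixels" (420x560x3 uint8, blue, green, red), "fx", "fy", "cx", "cy" (pixels), "rvec" (rotation vector, rad) and "tvec" (3), from world to camera coordinates, as OpenCV has them. Camera axes: x right, y down, z forward; pixel columns grow to the right and rows downward; lengths in m; the calibration is good to about 2 mm. A picture is of the moment at which its call begins. There is no depth.
- order.close_job(): hands the job in, once; it reports no verdict.
The state is a dict: "t": time; "joint_pos": joint angles; "joint_velocities": joint speeds; "joint_torque": joint torques, N m; "tcp_pos": TCP position; "tcp_rot": TCP orientation; "force": force on the tool from outside, world axes, zero at the start; "ft_torque": the same for the moment, N m; "opening": opening from 0.0 (shut) to 1.0 (fully open).
Only numpy, scipy, OpenCV 4.12 (cv2) and the standard library are available. Lean on these libraries where they do the work, as an engineer would, in place of code of your own. Each camera call takes 0.05 s, during which the arm holds its last target.

## Working session

There is one attempt and no reset: what is moved stays moved. The work goes in short steps, Python scripts to look and compute and a tool call to move; the robot and the scene stay as the last step left them, time stands still between calls to the robot, and variables do not carry over. Pictures are saved under pics/ and viewed, and the job is handed in when it is done.

Besides the shell and the picture viewer there is one more tool, called in YAML: its name, and indented under it one key for each argument. send_rows: Moves the arm, as the interface text tells. Its arguments: {"type":"object","properties":{"increments":{"type":"array"},"grip_force":{"type":"number"}},"required":["increments"]}

```bash
ls; mkdir -p pics; python3 - <<'E'
from rig import status,cams,env
import cv2
print(status.state()); print(env.pinch_z)
for n in("scene","side","wrist"):
    s=cams.snapshot(n); cv2.imwrite(f"pics/{n}0.png",s["pixels"]); print(n,s["fx"],s["cx"],s["cy"],s["rvec"],s["tvec"])
E
```

```text
pics
{'t': 0.0, 'joint_pos': array([-6.77800756e+01,  1.22262521e+01, -2.01015491e+00,  7.58305617e+01,
       -5.04903155e-04,  8.99982703e+01]), 'joint_velocities': array([ 0.01022849, -0.02918224, -0.01602511, -0.03383091,  0.04616494,
        0.07812972]), 'joint_torque': array([-3.97233147e-03, -6.86156058e+01,  4.87120771e+01,  1.73605140e-02,
       -1.88683571e-04,  3.07502478e-05]), 'tcp_pos': array([ 0.18894613, -0.46254587,  0.23079026]), 'tcp_rot': array([[-4.50163811e-04,  3.78190421e-01, -9.25727715e-01],
       [ 1.07869444e-03, -9.25727087e-01, -3.78190689e-01],
       [-9.99999317e-01, -1.16882510e-03,  8.77693072e-06]]), 'force': array([-0.36821459, -0.14049731, -0.08221841]), 'ft_torque': array([ 0.06389277,  0.01227959, -0.01178935]), 'opening': 1.0008504946404433}
0.0187
scene 419.1960801158904 278.86816727420705 212.05430048549525 [ 1.65428273  2.08662084 -0.71133747] [ 0.11794344 -0.37207666  1.63347037]
side 415.07199130415796 281.59576290795894 214.30853711972077 [ 2.25239397 -0.04701377  0.02518775] [-0.586357    0.09685604  1.07214499]
wrist 345.99401400206585 284.78832970458467 205.9468862337051 [-2.37758679  1.59658084  0.25943306] [-0.49939397 -0.04162644  0.38146658]
```

View pics/scene0.png

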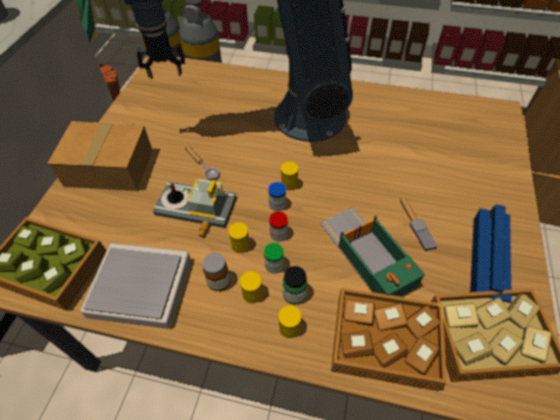

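View pics/side0.png

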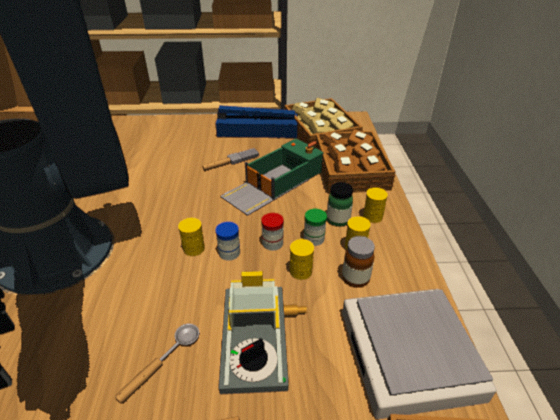

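View pics/wrist0.png

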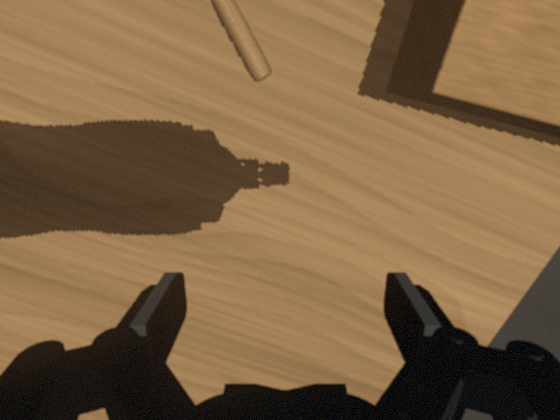

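```bash
cat > h.py <<'E'
import numpy as np, cv2
from rig import status,cams,env
def K(s): return np.array([[s["fx"],0,s["cx"]],[0,s["fy"],s["cy"]],[0,0,1.]])
def ray(s,u,v):
    R=cv2.Rodrigues(np.array(s["rvec"],float))[0]; t=np.array(s["tvec"],float)
    d=R.T@np.linalg.inv(K(s))@np.array([u,v,1.]); return -R.T@t,d/np.linalg.norm(d)
def plane(s,u,v,z):
    c,d=ray(s,u,v); return c+d*(z-c[2])/d[2]
def tri(obs):
    A=np.zeros((3,3));b=np.zeros(3)
    for s,u,v in obs:
        c,d=ray(s,u,v);P=np.eye(3)-np.outer(d,d);A+=P;b+=P@c
    p=np.linalg.solve(A,b); return p
def proj(s,p):
    return cv2.projectPoints(np.array(p,float).reshape(-1,1,3),np.array(s["rvec"],float),np.array(s["tvec"],float),K(s),None)[0].reshape(-1,2)
def crop(s,x0,y0,x1,y1,k,name):
    im=cv2.resize(s["pixels"][y0:y1,x0:x1],None,fx=k,fy=k,interpolation=cv2.INTER_CUBIC); cv2.imwrite("pics/"+name,im)
E
python3 - <<'E'
from h import *
s=cams.snapshot("side"); crop(s,200,260,330,400,5,"c_side.png"); crop(s,170,170,350,290,4,"c_side_t.png")
import pickle
c=cams.snapshot("scene"); crop(c,140,140,300,300,4,"c_sc.png"); crop(c,310,190,440,310,5,"c_sc2.png"); crop(s,210,120,340,220,6,"c_side2.png")
pickle.dump((s,c),open("s0.pkl","wb"))
E
```

```text
(no output)
```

View pics/c_side.png

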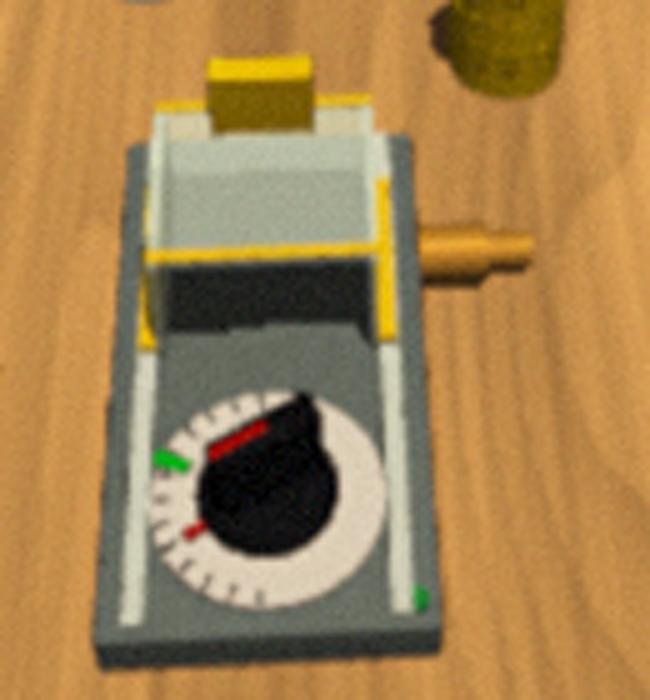

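View pics/c_sc.png

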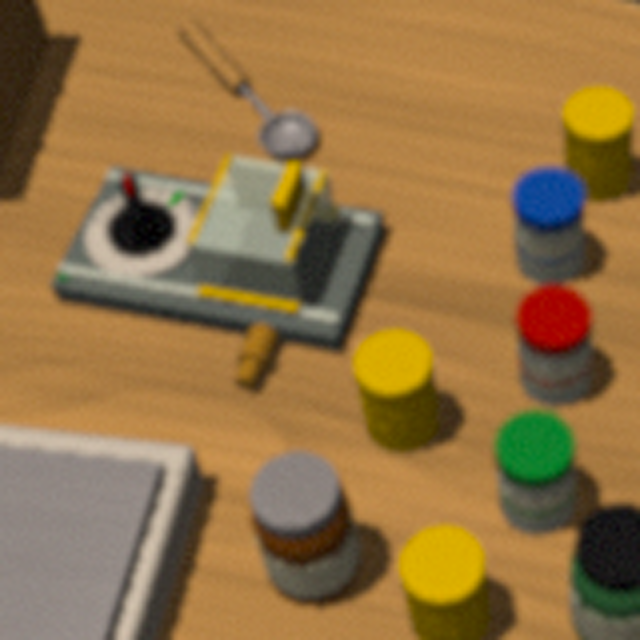

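View pics/c_sc2.png

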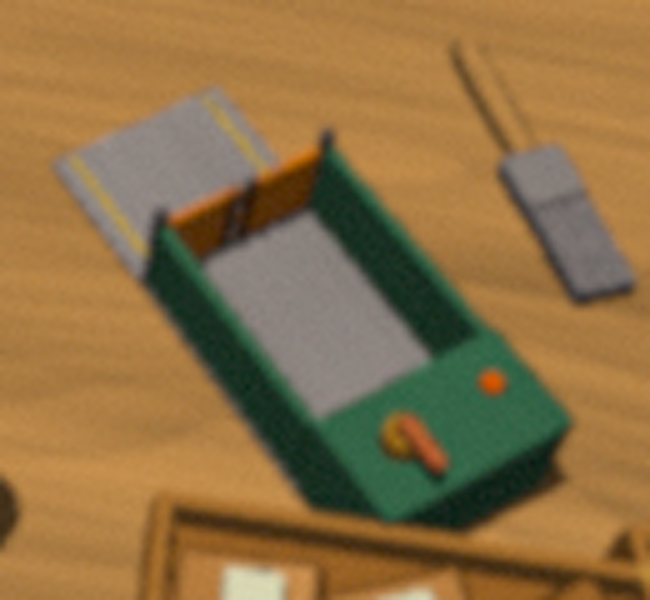

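View pics/c_side2.png

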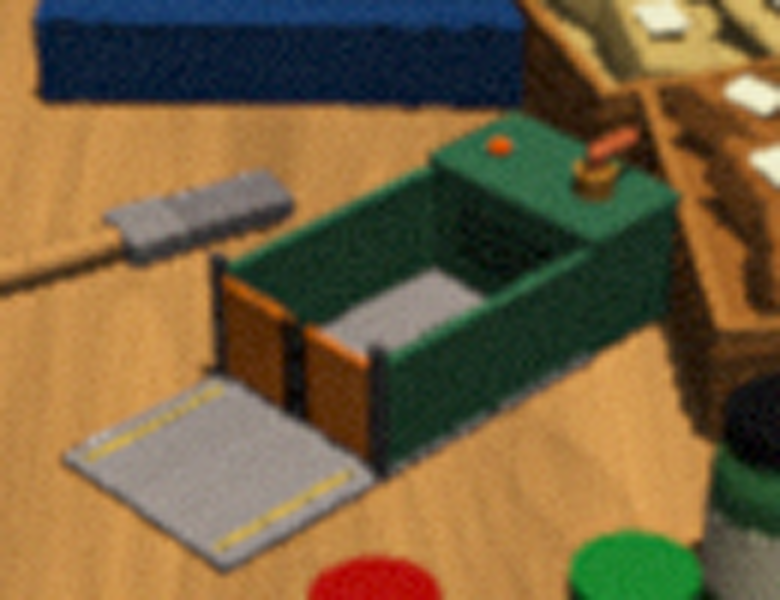

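```bash
python3 - <<'E'
from h import *
import pickle
s,c=pickle.load(open("s0.pkl","rb"))
np.set_printoptions(precision=4,suppress=True)
def S(x,y,z,n=''): print('side',n,plane(s,200+x/5-.4,260+y/5-.4,z))
# housing top corners
S(97,640,.025,'near left');S(440,632,.025,'near right');S(412,138,.025,'far right');S(128,148,.025,'farleft')
S(187,533,.036,'pointer');S(188,466,.025,'mark in');S(157,457,.025,'mark out')
S(150,500,.027,'dial left');S(386,495,.027,'dial right');S(265,608,.027,'dial near')
S(209,62,.123,'finL');S(313,60,.123,'finR');S(209,80,.123,'finLn');S(313,80,.123,'finRn')
def C(x,y,z,n=''): print('scene',n,plane(c,140+x/4-.4,140+y/4-.4,z))
C(128,180,.036,'ptr');C(178,198,.025,'mark'); C(140,228,.04,'skirt')
C(535,440,.082,'tin');C(555,310,.082,'red');C(550,195,.082,'blue');C(398,360,.082,'yellow');C(300,485,.11,'jar')
C(193,25,0.01,'scoop');C(289,133,0.01)
for x in (s,c):
  hsv=cv2.cvtColor(x["pixels"],cv2.COLOR_BGR2HSV)
  for nm,lo,hi in (("green",(50,120,70),(75,255,255)),("red",(0,170,90),(6,255,255)),("red2",(174,170,80),(180,255,255)),("blue",(105,150,80),(125,255,255))):
    n,l,st,ce=cv2.connectedComponentsWithStats(cv2.inRange(hsv,lo,hi))
    print(nm,[(st[i].tolist(),ce[i].round(1).tolist()) for i in range(1,n) if st[i,4]>3])
E
```

```text
side near left [ 0.4548 -0.4002  0.025 ]
side near right [ 0.5807 -0.4024  0.025 ]
side far right [ 0.5807 -0.1649  0.025 ]
side farleft [ 0.4515 -0.1655  0.025 ]
side pointer [ 0.487  -0.3651  0.036 ]
side mark in [ 0.4852 -0.3296  0.025 ]
side mark out [ 0.4728 -0.3251  0.025 ]
side dial left [ 0.4713 -0.3451  0.027 ]
side dial right [ 0.5627 -0.3468  0.027 ]
side dial near [ 0.5163 -0.3914  0.027 ]
side finL [ 0.4953 -0.2058  0.123 ]
side finR [ 0.5379 -0.2064  0.123 ]
side finLn [ 0.4956 -0.2157  0.123 ]
side finRn [ 0.5379 -0.2175  0.123 ]
scene ptr [ 0.4741 -0.3716  0.036 ]
scene mark [ 0.475  -0.3296  0.025 ]
scene skirt [ 0.5228 -0.3405  0.04  ]
scene tin [0.6708 0.0244 0.082 ]
scene red [0.5579 0.0117 0.082 ]
scene blue [ 0.4505 -0.018   0.082 ]
scene yellow [ 0.627  -0.0888  0.082 ]
scene jar [ 0.7571 -0.1155  0.11  ]
scene scoop [ 0.2663 -0.3992  0.01  ]
scene  [ 0.3733 -0.27    0.01  ]
green [([283, 140, 39, 20, 283], [301.8, 149.8]), ([291, 162, 17, 10, 31], [298.4, 166.4]), ([280, 172, 10, 6, 10], [284.5, 174.5]), ([275, 178, 4, 3, 4], [276.5, 179.0]), ([330, 197, 22, 8
[... 621 characters left out ...]
 4, 5, 7], [388.3, 235.9]), ([342, 237, 8, 10, 15], [345.9, 241.6]), ([264, 243, 19, 17, 264], [273.2, 251.4]), ([393, 242, 5, 5, 6], [394.8, 243.7]), ([351, 249, 16, 20, 27], [358.8, 258.5]), ([398, 248, 5, 5, 6], [399.8, 249.7]), ([374, 256, 49, 38, 669], [398.5, 275.1]), ([368, 270, 3, 3, 4], [368.8, 271.2]), ([284, 284, 13, 8, 39], [290.0, 288.5])]
red [([171, 185, 2, 3, 5], [171.6, 185.8]), ([270, 211, 17, 16, 225], [277.9, 219.0])]
red2 [([447, 34, 2, 2, 4], [447.5, 34.5])]
blue [([269, 183, 17, 14, 184], [276.9, 189.2]), ([492, 206, 18, 85, 1194], [501.1, 250.7]), ([477, 210, 15, 81, 934], [483.7, 250.3]), ([500, 295, 11, 7, 45], [505.9, 297.5]), ([492, 296, 5, 2, 6], [493.8, 296.2])]
```

```bash
python3 - <<'E'
from h import *
import pickle
s,c=pickle.load(open("s0.pkl","rb"))
np.set_printoptions(precision=4,suppress=True)
def S(x,y,z,n=''): p=plane(s,210+x/6-.4,120+y/6-.4,z);print('side',n,p);return p
a=S(66,457,.006,'frontleft');b=S(225,572,.006,'frontright');S(380,472,.006,'postR');S(220,377,.006,'postL')
S(220,258,.075,'postLtop');S(377,346,.075,'postRtop')
def C(x,y,z,n=''): p=plane(c,310+x/5-.4,190+y/5-.4,z);print('scene',n,p)
C(55,162,.006,'FR');C(212,88,.006,'FL');C(143,278,.006,'PR');C(160,215,.075,'PRtop');C(327,135,.075,'PLtop')
print('tin',tri([(s,315.6,215.5),(c,273.2,251.4)]),plane(s,315.6,215.5,.082),plane(c,273.2,251.4,.082))
print('red',tri([(s,272.1,219.9),(c,277.9,219)]),'blue',tri([(s,226.6,229.5),(c,276.9,189.2)]))
for n,(u,v),w in(('jarb',(341.9,189),(294,276)),('y1',(302,247),(238.5,230)),('y2',(357.5,224),(251,280)),('jara',(360,247),(214.5,263)),('y3',(376,194),(290,314)),('y4',(191,225),(289,169))):
  print(n,tri([(s,*(u,v)),(c,*w)]))
print('hood front',plane(s,252.5,310,.087), plane(s,252,281,.087))
# pixel list of reds at knob
print('ptr tri',tri([(s,237.4,366.2),(c,171.4,184)]),'mark tri',tri([(s,233.7,351.7),(c,184,189)]))
E
```

```text
side frontleft [0.4121 0.2186 0.006 ]
side frontright [0.4939 0.1237 0.006 ]
side postR [0.5695 0.1997 0.006 ]
side postL [0.4878 0.2861 0.006 ]
side postLtop [0.4912 0.2925 0.075 ]
side postRtop [0.569  0.2095 0.075 ]
scene FR [0.4928 0.1319 0.006 ]
scene FL [0.4122 0.2205 0.006 ]
scene PR [0.5661 0.1988 0.006 ]
scene PRtop [0.5663 0.2019 0.075 ]
scene PLtop [0.4872 0.2901 0.075 ]
tin [0.6749 0.0248 0.0788] [0.6745 0.0207 0.082 ] [0.6766 0.0255 0.082 ]
red [0.563  0.0115 0.079 ] blue [ 0.4501 -0.0189  0.0771]
jarb [0.752  0.1005 0.106 ]
y1 [ 0.6294 -0.091   0.0805]
y2 [ 0.7757 -0.0119  0.0785]
jara [ 0.7593 -0.1172  0.1   ]
y3 [0.8481 0.1101 0.0808]
y4 [ 0.3604 -0.0004  0.0793]
hood front [ 0.5173 -0.2751  0.087 ] [ 0.5154 -0.1989  0.087 ]
ptr tri [ 0.485  -0.3686  0.0469] mark tri [ 0.478  -0.3286  0.0284]
```

send_rows:
  increments:
    - {"tz":-17,"ty":0.8,"tx":1}
    - {"tz":-34.8,"ty":1.6,"tx":2,"rx":-0.09,"claw":-0.1}
    - {"tz":-34.8,"ty":1.6,"tx":3,"rx":-0.175,"claw":-0.1}
    - {"tz":-34.8,"ty":1.6,"tx":3,"rx":-0.175,"claw":-0.1}
    - {"tz":-34.8,"ty":1.6,"tx":3,"rx":-0.175,"claw":-0.1}
    - {"tz":-34.8,"ty":1.6,"tx":3,"rx":-0.175,"claw":-0.1}
    - {"tz":-34.8,"ty":1.6,"tx":3,"rx":-0.175,"claw":-0.1}
    - {"tz":-34.8,"ty":1.6,"tx":3,"rx":-0.175,"claw":-0.1}
    - {"tz":-34.8,"ty":1.6,"tx":3,"rx":-0.175,"claw":-0.1}
    - {"tz":-34.8,"ty":1.6,"tx":3,"rx":-0.175,"claw":-0.1}

```text
invalid input at $.increments[0]: expected keys claw, tx, ty, tz, rx, ry, rz
```

```bash
python3 - <<'E'
from h import *
st=status.state(); print(st["t"],st["tcp_pos"],st["tcp_rot"],st["joint_pos"],st["opening"])
w=cams.snapshot("wrist"); cv2.imwrite("pics/w1.png",w["pixels"]); import pickle; pickle.dump(w,open("w1.pkl","wb"))
print(ray(w,280,210))
E
```

```text
0.25 [ 0.18902619 -0.46272672  0.23110148] [[-1.52106575e-04  3.78142037e-01 -9.25747577e-01]
 [ 4.52224104e-04 -9.25747467e-01 -3.78142067e-01]
 [-9.99999886e-01 -4.76163263e-04 -3.01926680e-05]] [-6.77808312e+01  1.22093051e+01 -1.98656777e+00  7.58314092e+01
  1.73016147e-03  9.00005226e+01] 1.000975914205624
(array([ 0.26398048, -0.43194134,  0.37498875]), array([-0.30778955, -0.11068848, -0.944994  ]))
```

View pics/w1.png

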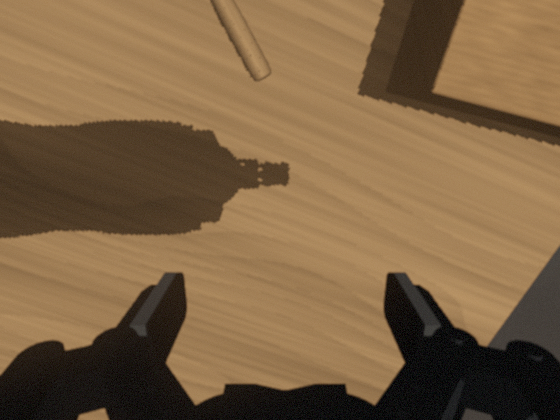

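All keys are needed in each row.

send_rows:
  increments:
    - {"claw":-0.1,"tx":3,"ty":1.6,"tz":-34.8,"rx":-0.175,"ry":0,"rz":0}
    - {"claw":-0.1,"tx":3,"ty":1.6,"tz":-34.8,"rx":-0.175,"ry":0,"rz":0}
    - {"claw":-0.1,"tx":3,"ty":1.6,"tz":-34.8,"rx":-0.175,"ry":0,"rz":0}
    - {"claw":-0.1,"tx":3,"ty":1.6,"tz":-34.8,"rx":-0.175,"ry":0,"rz":0}
    - {"claw":-0.1,"tx":3,"ty":1.6,"tz":-34.8,"rx":-0.175,"ry":0,"rz":0}
    - {"claw":-0.1,"tx":3,"ty":1.6,"tz":-34.8,"rx":-0.175,"ry":0,"rz":0}
    - {"claw":-0.1,"tx":3,"ty":1.6,"tz":-34.8,"rx":-0.175,"ry":0,"rz":0}
    - {"claw":-0.1,"tx":3,"ty":1.6,"tz":-34.8,"rx":-0.175,"ry":0,"rz":0}
    - {"claw":-0.1,"tx":3,"ty":1.6,"tz":-34.8,"rx":-0.175,"ry":0,"rz":0}
    - {"claw":-0.1,"tx":3,"ty":1.6,"tz":-34.8,"rx":-0.175,"ry":0,"rz":0}

```text
t: 1.13
tcp_pos: [0.5203, -0.344, 0.1998]
tcp_rot: [[-0.001, 0.537, -0.844], [0.001, -0.844, -0.537], [-1.0, -0.001, 0.0]]
force: [1.0, 0.2, 0.4]
opening: 0.549
```

```bash
python3 - <<'E'
from h import *
st=status.state(); print(st["t"],st["tcp_pos"],st["tcp_rot"],st["joint_pos"],st["opening"])
w=cams.snapshot("wrist"); cv2.imwrite("pics/w2.png",w["pixels"]); import pickle; pickle.dump(w,open("w2.pkl","wb"))
print(ray(w,280,210))
E
```

```text
1.1333 [ 0.52028189 -0.34395937  0.19981926] [[-7.74804867e-04  5.36657408e-01 -8.43799873e-01]
 [ 1.15821846e-03 -8.43799079e-01 -5.36657967e-01]
 [-9.99999029e-01 -1.39310979e-03  3.22131168e-05]] [-3.34843815e+01  2.77305793e+01  1.54857381e+01  7.78287963e+01
  3.08554318e-02  1.14059179e+02] 0.5488918295293521
(array([ 0.58867972, -0.30035266,  0.34373341]), array([-0.28366664, -0.16300573, -0.94496686]))
```

View pics/w2.png

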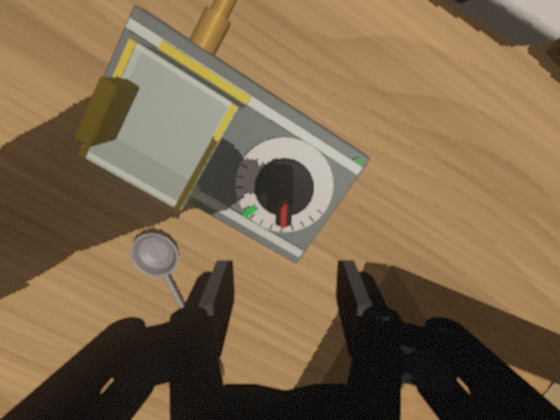

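```bash
python3 - <<'E'
from h import *
import pickle
w=pickle.load(open("w2.pkl","rb")); crop(w,220,125,350,245,6,"w2c.png")
E
```

```text
(no output)
```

View pics/w2c.png

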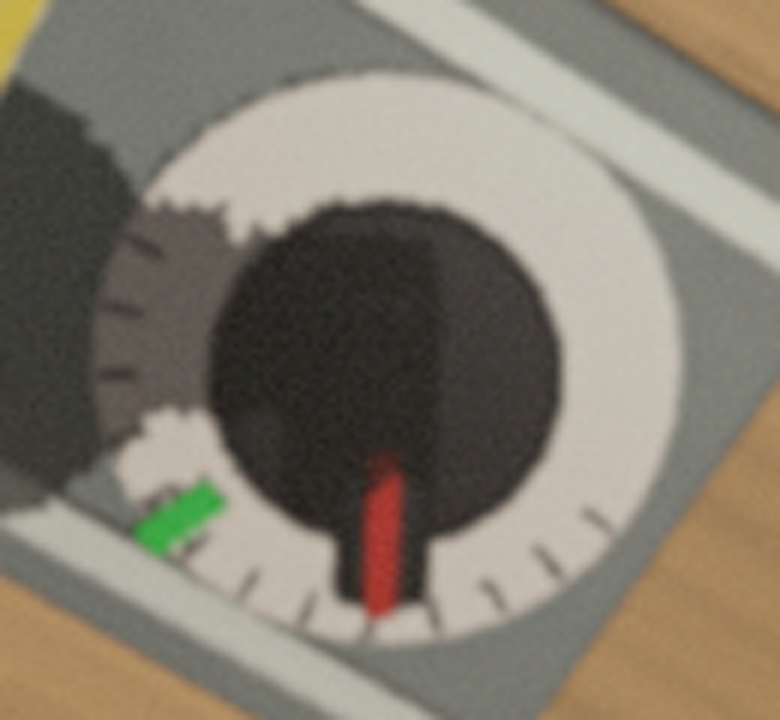

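```bash
python3 - <<'E'
from h import *
import pickle
np.set_printoptions(precision=4,suppress=True)
w=pickle.load(open("w2.pkl","rb"))
P=lambda x,y,z: plane(w,220+x/6-.4,125+y/6-.4,z)
dc=P(388,358,.0255); sc=P(387,370,.036); print('dial',dc,'skirt',sc)
m1,m2=P(218,490,.0255),P(142,542,.0255); print('mark',m1,m2)
az=lambda v:np.degrees(np.arctan2(v[1],v[0]))
for k in(dc,sc): print('mark az',az(m1-k),az(m2-k),np.hypot(*(m1-k)[:2]),np.hypot(*(m2-k)[:2]))
a,b=P(440,240,.074),P(428,600,.074); print('edge',a,b,az(b-a),np.linalg.norm(b-a))
e1,e2=P(338,600,.074),P(425,603,.074);print('barend',e1,e2,np.linalg.norm(e1-e2))
r1,r2=P(388,455,.074),P(380,600,.074);print('red',r1,r2,az(r2-r1))
t=P(378,615,.036); print('tip',t,az(t-sc),np.hypot(*(t-sc)[:2]))
E
```

```text
dial [ 0.5172 -0.3449  0.0255] skirt [ 0.5179 -0.3443  0.036 ]
mark [ 0.4839 -0.3335  0.0255] [ 0.4695 -0.3277  0.0255]
mark az 161.18431126591761 160.14378708554187 0.03522716322681699 0.05067639758746354
mark az 162.41366664570174 161.01098257765852 0.03568553704864319 0.05111843483581995
edge [ 0.5453 -0.3353  0.074 ] [ 0.5017 -0.3615  0.074 ] -148.9884539865256 0.05089746613447282
barend [ 0.4949 -0.3509  0.074 ] [ 0.5011 -0.3614  0.074 ] 0.012141846911409503
red [ 0.5166 -0.3454  0.074 ] [ 0.4981 -0.3558  0.074 ] -150.5702026186797
tip [ 0.483  -0.3648  0.036 ] -149.60044480951927 0.04044019681725892
```

send_rows:
  increments:
    - {"claw":-0.1,"tx":4,"ty":-0.1,"tz":0.3,"rx":0.04,"ry":0,"rz":0}
    - {"claw":-0.1,"tx":8,"ty":-0.1,"tz":0.3,"rx":0.04,"ry":0,"rz":0}
    - {"claw":-0.1,"tx":12,"ty":-0.1,"tz":0.3,"rx":0.04,"ry":0,"rz":0}
    - {"claw":-0.1,"tx":14.5,"ty":-0.1,"tz":0.3,"rx":0.04,"ry":0,"rz":0}
    - {"claw":-0.1,"tx":15.6,"ty":-0.1,"tz":0.3,"rx":0.04,"ry":0,"rz":0}
    - {"claw":-0.1,"tx":15.6,"ty":-0.1,"tz":0.3,"rx":0.04,"ry":0,"rz":0}

```text
t: 1.68
tcp_pos: [0.5122, -0.3465, 0.0434]
tcp_rot: [[-0.003, 0.498, -0.867], [0.002, -0.867, -0.498], [-1.0, -0.003, 0.002]]
force: [0.9, 0.7, -0.8]
opening: 0.546
```

send_rows:
  grip_force: 25
  increments:
    - {"claw":1,"tx":0,"ty":0,"tz":0,"rx":0,"ry":0,"rz":0}
    - {"claw":1,"tx":0,"ty":0,"tz":0,"rx":0,"ry":0,"rz":0}
    - {"claw":1,"tx":0,"ty":0,"tz":0,"rx":0,"ry":0,"rz":0}
    - {"claw":1,"tx":0,"ty":0,"tz":0,"rx":0,"ry":0,"rz":0}
    - {"claw":1,"tx":0,"ty":0,"tz":0,"rx":0,"ry":0,"rz":0}
    - {"claw":1,"tx":0,"ty":0,"tz":0,"rx":0,"ry":0,"rz":0}

```text
t: 2.18
tcp_pos: [0.5146, -0.3465, 0.0475]
tcp_rot: [[0.002, 0.5, -0.866], [-0.0, -0.866, -0.5], [-1.0, 0.001, -0.001]]
force: [-6.8, 9.2, 12.7]
opening: 0.161
```

send_rows:
  increments:
    - {"claw":1,"tx":0,"ty":0,"tz":0,"rx":0,"ry":0,"rz":0}
    - {"claw":1,"tx":0,"ty":0,"tz":0,"rx":0,"ry":0,"rz":0}
    - {"claw":1,"tx":0,"ty":0,"tz":0,"rx":0,"ry":0,"rz":0}

```text
t: 2.43
tcp_pos: [0.5146, -0.3465, 0.0475]
tcp_rot: [[0.001, 0.5, -0.866], [-0.0, -0.866, -0.5], [-1.0, 0.001, -0.001]]
force: [-5.4, 7.6, 13.7]
opening: 0.158
```

```bash
python3 - <<'E'
from h import *
st=status.state(); print(st["t"],st["tcp_pos"],st["force"],st["ft_torque"],st["joint_pos"],st["opening"])
s=cams.snapshot("side"); crop(s,180,240,330,400,5,"s3.png")
E
```

```text
2.4333 [ 0.51456298 -0.3465357   0.04752305] [-5.4474212   7.58110355 13.66264654] [1.77799577 1.38504442 0.01385224] [-3.39821460e+01  3.13526418e+01 -1.21833756e+00  5.73575957e+01
  4.63909693e-02  1.16039788e+02] 0.15777923813659162
```

View pics/s3.png

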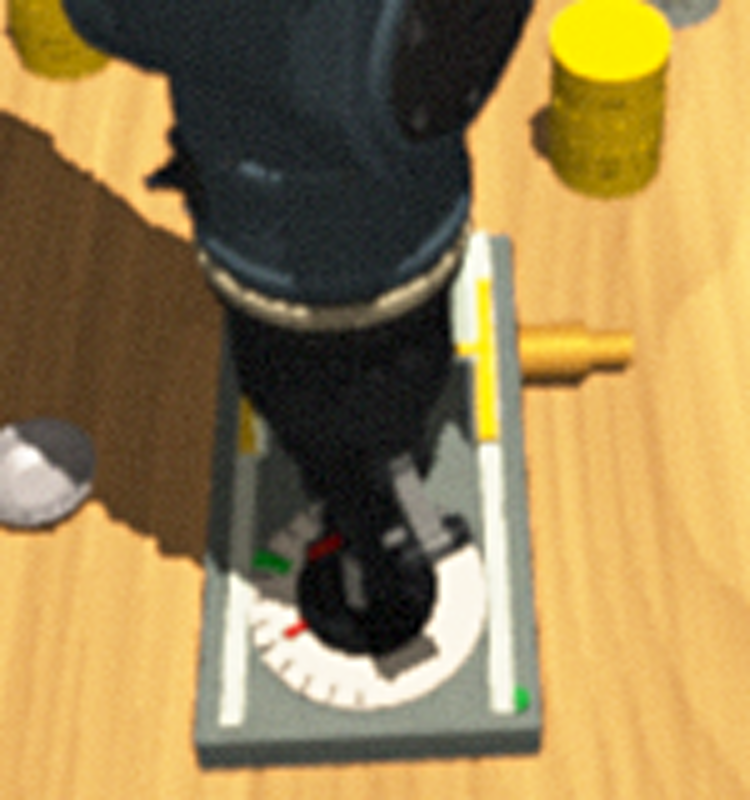

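send_rows:
  increments:
    - {"claw":1,"tx":-0.3,"ty":-0.2,"tz":0,"rx":0,"ry":0,"rz":0}
    - {"claw":1,"tx":-0.3,"ty":-0.24,"tz":0,"rx":0.11,"ry":0,"rz":0}
    - {"claw":1,"tx":-0.3,"ty":-0.28,"tz":-0.01,"rx":0.22,"ry":0,"rz":0}
    - {"claw":1,"tx":-0.3,"ty":-0.32,"tz":-0.02,"rx":0.33,"ry":0,"rz":0}
    - {"claw":1,"tx":-0.3,"ty":-0.35,"tz":-0.03,"rx":0.44,"ry":0,"rz":0}
    - {"claw":1,"tx":-0.3,"ty":-0.39,"tz":-0.05,"rx":0.55,"ry":0,"rz":0}
    - {"claw":1,"tx":-0.3,"ty":-0.42,"tz":-0.08,"rx":0.66,"ry":0,"rz":0}
    - {"claw":1,"tx":-0.3,"ty":-0.45,"tz":-0.11,"rx":0.77,"ry":0,"rz":0}
    - {"claw":1,"tx":-0.3,"ty":-0.47,"tz":-0.13,"rx":0.86,"ry":0,"rz":0}
    - {"claw":1,"tx":-0.3,"ty":-0.47,"tz":-0.13,"rx":0.86,"ry":0,"rz":0}

```text
t: 3.32
tcp_pos: [0.514, -0.3441, 0.0494]
tcp_rot: [[0.002, -0.337, -0.941], [-0.004, -0.941, 0.337], [-1.0, 0.003, -0.003]]
force: [4.8, -12.4, -15.1]
opening: 0.156
```

```bash
python3 - <<'E'
from h import *
st=status.state(); print(st["t"],st["tcp_pos"],st["tcp_rot"],st["force"],st["ft_torque"],st["joint_pos"],st["opening"])
s=cams.snapshot("side"); crop(s,200,320,300,400,7,"s4.png")
E
```

```text
3.3167 [ 0.51397883 -0.34406959  0.0493563 ] [[ 0.00197195 -0.33747501 -0.94133242]
 [-0.00369543 -0.94133029  0.3374665 ]
 [-0.99999123  0.00281316 -0.00310337]] [  4.7553608  -12.44004659 -15.1278892 ] [-2.5703028  -1.06494595 -0.07470273] [-3.37414714e+01  3.09414816e+01 -1.62542559e+00  5.72215336e+01
 -1.13309811e-01  1.65981263e+02] 0.1558408860563729
```

View pics/s4.png

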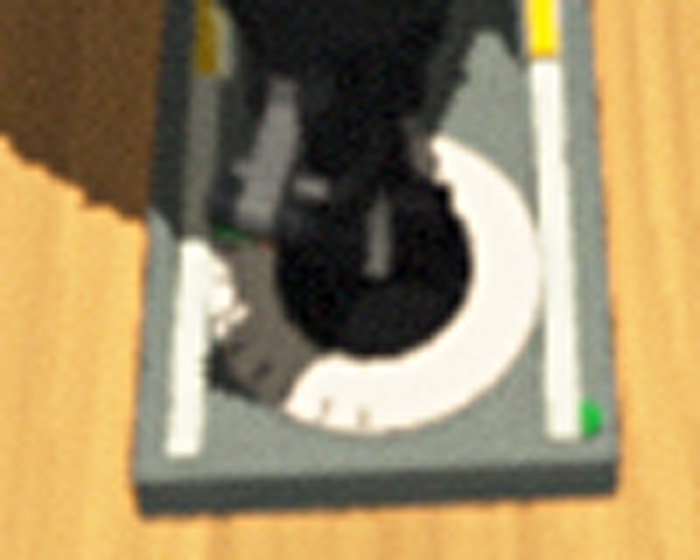

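send_rows:
  increments:
    - {"claw":1,"tx":0.15,"ty":0.15,"tz":0,"rx":0,"ry":0,"rz":0}
    - {"claw":1,"tx":0.15,"ty":0.15,"tz":0,"rx":0,"ry":0,"rz":0}
    - {"claw":-0.1,"tx":0,"ty":0.15,"tz":0,"rx":0,"ry":0,"rz":0}
    - {"claw":-0.1,"tx":0,"ty":0.15,"tz":0,"rx":0,"ry":0,"rz":0}
    - {"claw":-0.1,"tx":0,"ty":0.15,"tz":0,"rx":0,"ry":0,"rz":0}
    - {"claw":-0.1,"tx":-4,"ty":0.15,"tz":0,"rx":0,"ry":0,"rz":0}
    - {"claw":-0.1,"tx":-8,"ty":0.15,"tz":0,"rx":0,"ry":0,"rz":0}
    - {"claw":-0.1,"tx":-12,"ty":0.15,"tz":0,"rx":0,"ry":0,"rz":0}
    - {"claw":-0.1,"tx":-14,"ty":0.15,"tz":0,"rx":0,"ry":0,"rz":0}
    - {"claw":-0.1,"tx":-14,"ty":0.15,"tz":0,"rx":0,"ry":0,"rz":0}

```text
t: 4.2
tcp_pos: [0.5143, -0.3447, 0.194]
tcp_rot: [[0.006, -0.331, -0.944], [-0.004, -0.944, 0.331], [-1.0, 0.002, -0.007]]
force: [0.4, -0.6, -0.0]
opening: 0.548
```

```bash
python3 - <<'E'
from h import *
import pickle
st=status.state(); print(st["t"],st["tcp_pos"],st["tcp_rot"],st["force"],st["opening"])
s=cams.snapshot("side"); w=cams.snapshot("wrist");cv2.imwrite("pics/w5.png",w["pixels"]);crop(s,200,260,330,400,5,"s5.png")
pickle.dump((w,s),open("w5.pkl","wb"))
E
```

```text
4.2 [ 0.51427595 -0.3447111   0.19400477] [[ 0.00638334 -0.33080599 -0.9436772 ]
 [-0.00435766 -0.94369666  0.33078334]
 [-0.99997013  0.00200072 -0.00746548]] [ 0.43974581 -0.62269438 -0.01931619] 0.5481898149320775
```

View pics/w5.png

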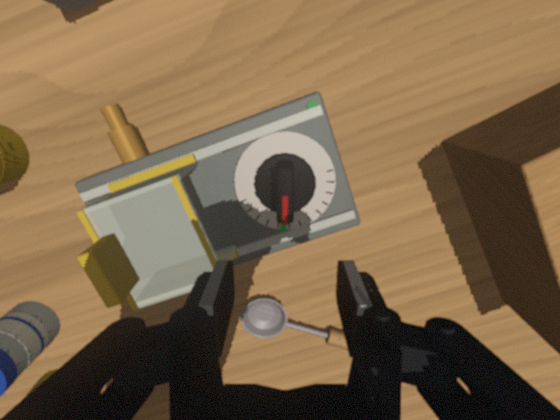

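View pics/s5.png

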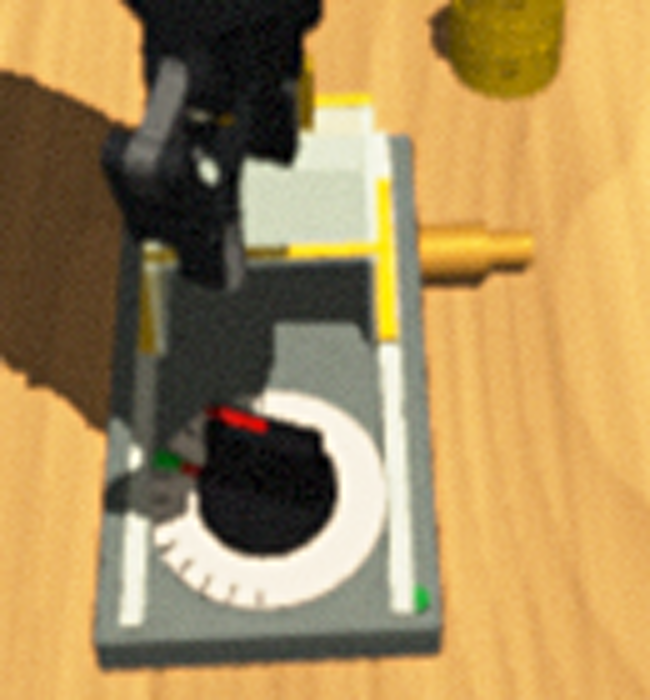

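```bash
python3 - <<'E'
from h import *
import pickle
w,s=pickle.load(open("w5.pkl","rb")); a=cv2.resize(w["pixels"][125:240,230:340],None,fx=6,fy=6,interpolation=2)
cv2.imwrite("pics/w5c.png",cv2.convertScaleAbs(a[:600],alpha=2,beta=10))
crop(s,222,340,262,375,16,"s5c.png")
E
```

```text
(no output)
```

View pics/w5c.png

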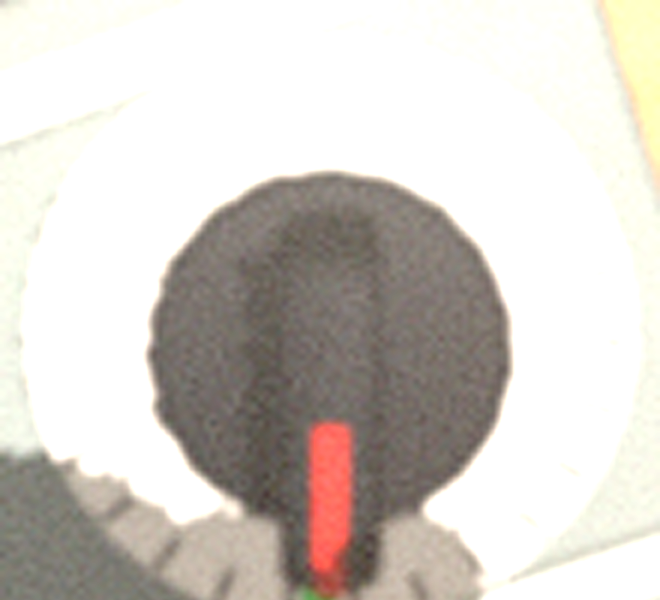

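View pics/s5c.png

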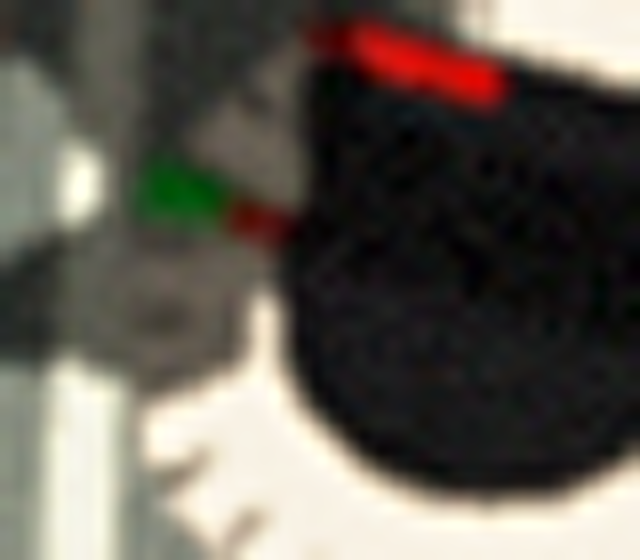

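```bash
python3 - <<'E'
from h import *
import pickle
w,s=pickle.load(open("w5.pkl","rb")); a=cv2.resize(w["pixels"][185:240,260:310],None,fx=11,fy=11,interpolation=2)
cv2.imwrite("pics/w5d.png",cv2.convertScaleAbs(a,alpha=1.5,beta=10))
E
```

```text
(no output)
```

View pics/w5d.png

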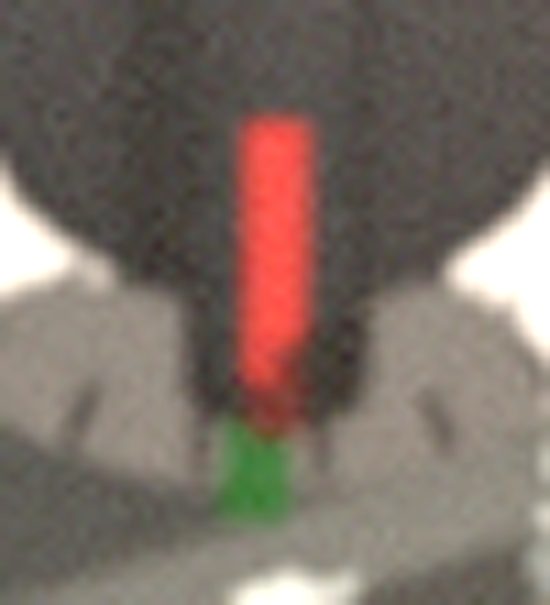

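send_rows:
  increments:
    - {"claw":-0.1,"tx":0,"ty":-4,"tz":1.4,"rx":-0.12,"ry":0,"rz":0}
    - {"claw":-0.1,"tx":0,"ty":-8,"tz":2.8,"rx":-0.24,"ry":0,"rz":0}
    - {"claw":-0.1,"tx":1,"ty":-12.7,"tz":4.2,"rx":-0.335,"ry":0,"rz":0}
    - {"claw":-0.1,"tx":3,"ty":-12.7,"tz":4.2,"rx":-0.335,"ry":0,"rz":0}
    - {"claw":-0.1,"tx":3,"ty":-12.7,"tz":4.2,"rx":-0.335,"ry":0,"rz":0}

```text
t: 4.72
tcp_pos: [0.5129, -0.2063, 0.1543]
tcp_rot: [[-0.005, 0.001, -1.0], [0.003, -1.0, -0.001], [-1.0, -0.003, 0.005]]
force: [-1.4, 0.7, -0.5]
opening: 0.55
```

```bash
python3 - <<'E'
from h import *
import pickle
st=status.state(); print(st["t"],st["tcp_pos"],st["tcp_rot"],st["force"],st["opening"])
w=cams.snapshot("wrist");cv2.imwrite("pics/w6.png",w["pixels"]);pickle.dump(w,open("w6.pkl","wb"))
s=cams.snapshot("side");crop(s,200,230,330,400,4,"s6.png")
E
```

```text
4.7167 [ 0.51289622 -0.20626626  0.15427417] [[-0.00539051  0.001403   -0.99998449]
 [ 0.00254253 -0.99999576 -0.00141672]
 [-0.99998224 -0.00255013  0.00538692]] [-1.43678335  0.68961344 -0.51770123] 0.5504463834512895
```

View pics/w6.png

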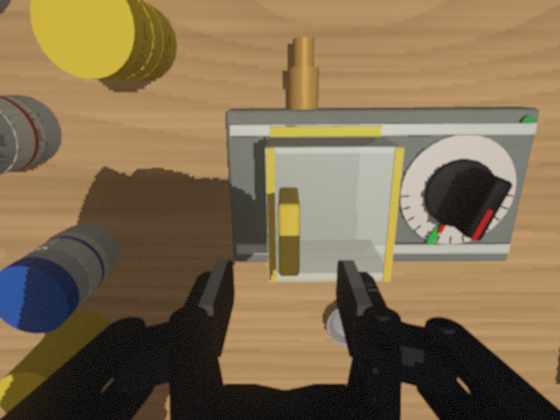

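View pics/s6.png

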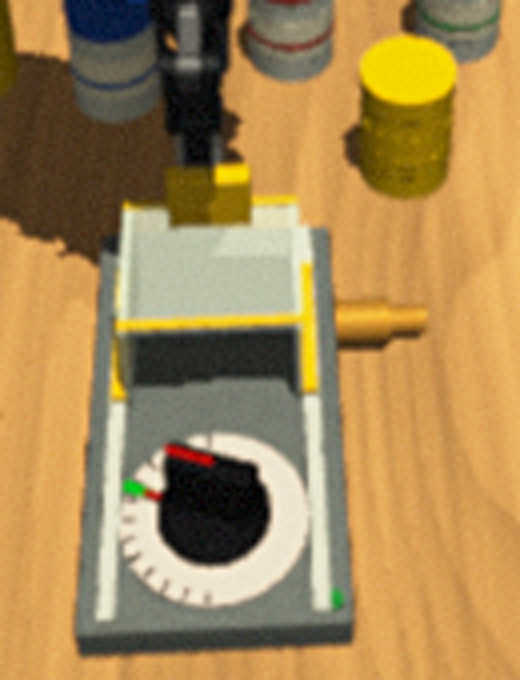

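send_rows:
  increments:
    - {"claw":-0.1,"tx":3,"ty":0.3,"tz":-0.35,"rx":0,"ry":0,"rz":0}
    - {"claw":-0.1,"tx":5,"ty":0.3,"tz":-0.35,"rx":0,"ry":0,"rz":0}
    - {"claw":-0.1,"tx":5.8,"ty":0.3,"tz":-0.35,"rx":0,"ry":0,"rz":0}
    - {"claw":-0.1,"tx":5.8,"ty":0.3,"tz":-0.35,"rx":0,"ry":0,"rz":0}
    - {"claw":1,"tx":5.8,"ty":0.3,"tz":-0.35,"rx":0,"ry":0,"rz":0}
    - {"claw":1,"tx":5.8,"ty":0.3,"tz":-0.35,"rx":0,"ry":0,"rz":0}
    - {"claw":1,"tx":5.8,"ty":0.3,"tz":-0.35,"rx":0,"ry":0,"rz":0}
    - {"claw":1,"tx":5.8,"ty":0.3,"tz":-0.35,"rx":0,"ry":0,"rz":0}
    - {"claw":1,"tx":5.8,"ty":0.3,"tz":-0.35,"rx":0,"ry":0,"rz":0}
    - {"claw":1,"tx":5.8,"ty":0.3,"tz":-0.35,"rx":0,"ry":0,"rz":0}

```text
t: 5.65
tcp_pos: [0.5191, -0.2131, 0.1018]
tcp_rot: [[0.002, -0.002, -1.0], [-0.001, -1.0, 0.002], [-1.0, 0.001, -0.002]]
force: [-0.3, 1.2, 6.4]
opening: 0.134
```

send_rows:
  increments:
    - {"claw":1,"tx":-0.2,"ty":1,"tz":0,"rx":0,"ry":0,"rz":0}
    - {"claw":1,"tx":-0.2,"ty":2.5,"tz":0,"rx":0,"ry":0,"rz":0}
    - {"claw":1,"tx":-0.2,"ty":4,"tz":0,"rx":0,"ry":0,"rz":0}
    - {"claw":1,"tx":-0.2,"ty":5.5,"tz":0,"rx":0,"ry":0,"rz":0}
    - {"claw":1,"tx":-0.2,"ty":7,"tz":0,"rx":0,"ry":0,"rz":0}
    - {"claw":1,"tx":-0.2,"ty":8.5,"tz":0,"rx":0,"ry":0,"rz":0}
    - {"claw":1,"tx":-0.2,"ty":10,"tz":0,"rx":0,"ry":0,"rz":0}
    - {"claw":1,"tx":-0.2,"ty":11,"tz":0,"rx":0,"ry":0,"rz":0}
    - {"claw":1,"tx":-0.2,"ty":11,"tz":0,"rx":0,"ry":0,"rz":0}

```text
t: 6.4
tcp_pos: [0.5193, -0.3179, 0.1025]
tcp_rot: [[0.003, 0.001, -1.0], [0.012, -1.0, -0.001], [-1.0, -0.012, -0.003]]
force: [8.3, 42.7, 4.5]
opening: 0.132
```

```bash
python3 - <<'E'
from h import *
import pickle
st=status.state(); print(st["t"],st["tcp_pos"],st["force"],st["opening"])
s=cams.snapshot("side");crop(s,180,230,330,400,4,"s7.png")
c=cams.snapshot("scene");crop(c,130,140,260,250,5,"c7.png")
E
```

```text
6.4 [ 0.51933287 -0.31793025  0.10246337] [ 8.27629788 42.66553276  4.53026352] 0.13242552555815093
```

View pics/s7.png

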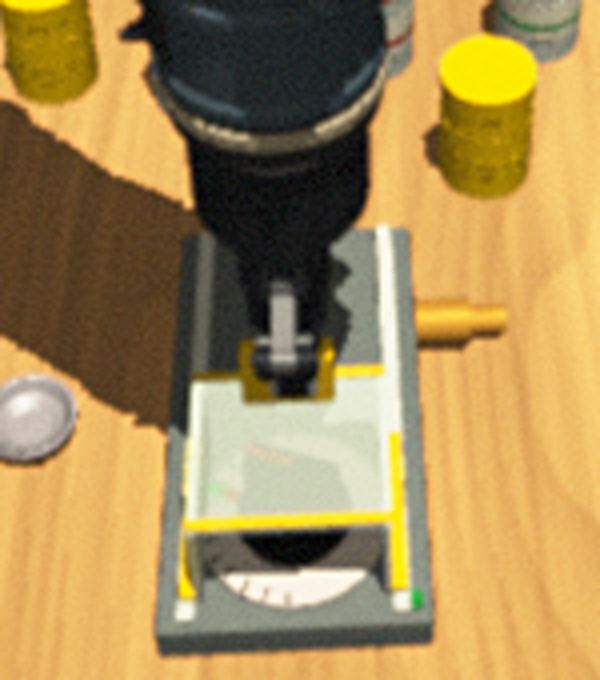

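View pics/c7.png

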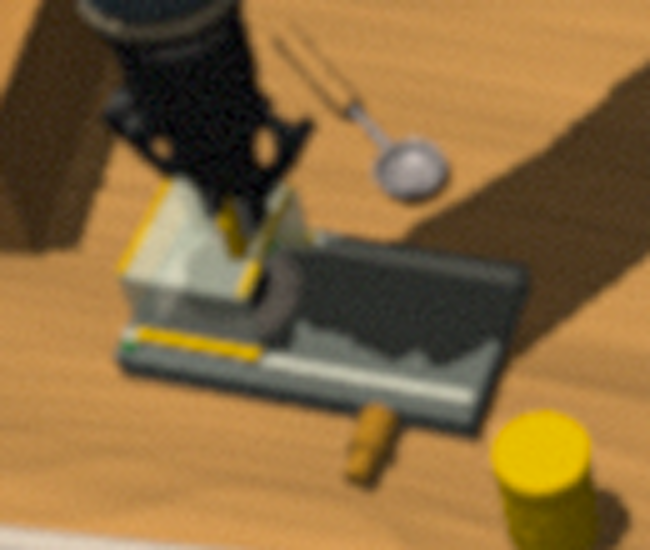

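send_rows:
  increments:
    - {"claw":1,"tx":0,"ty":-0.4,"tz":0,"rx":0,"ry":0,"rz":0}
    - {"claw":1,"tx":0,"ty":-0.4,"tz":0,"rx":0,"ry":0,"rz":0}

```text
t: 6.67
tcp_pos: [0.5193, -0.3174, 0.1025]
tcp_rot: [[0.002, -0.001, -1.0], [0.001, -1.0, 0.001], [-1.0, -0.001, -0.002]]
force: [9.7, 10.4, -9.6]
opening: 0.131
```

```bash
python3 - <<'E'
from h import *
import pickle
np.set_printoptions(precision=4,suppress=True)
st=status.state(); print(st["t"],st["tcp_pos"],st["force"],st["opening"])
s=cams.snapshot("side");s0,_=pickle.load(open("s0.pkl","rb"))
for x in(s0,s):
  h=cv2.cvtColor(x["pixels"],cv2.COLOR_BGR2HSV); m=cv2.inRange(h,(18,140,120),(32,255,255))
  for col in (235,242,250,258,265,270):
    r=[v for v in range(285,400) if m[v,col]]
    print(col,r,[plane(x,col,v,.087)[1].round(4) for v in ([np.mean(r)] if r else [])])
crop(s,200,290,330,400,6,"s8.png")
E
```

```text
6.6667 [ 0.5193 -0.3174  0.1025] [ 9.746  10.4295 -9.633 ] 0.13069443629591088
235 [310, 311, 312] [np.float64(-0.2761)]
242 [310, 311] [np.float64(-0.2754)]
250 [309, 310, 311, 398] [np.float64(-0.3262)]
258 [285, 309, 310, 311] [np.float64(-0.26)]
265 [309, 310] [np.float64(-0.2749)]
270 [309, 310] [np.float64(-0.2753)]
235 [324, 360, 361, 362, 395, 396, 397, 398, 399] [np.float64(-0.4157)]
242 [323, 325, 359, 360, 361, 395, 396, 397, 398] [np.float64(-0.4)]
250 [359, 360, 361, 394, 395, 396, 397, 398, 399] [np.float64(-0.4303)]
258 [329, 358, 359, 360, 361, 394, 397, 398, 399] [np.float64(-0.4098)]
265 [322, 323, 358, 359, 360, 394, 395, 396, 397, 398, 399] [np.float64(-0.4103)]
270 [321, 322, 323, 358, 359, 360, 395, 396, 397, 398, 399] [np.float64(-0.3982)]
```

View pics/s8.png

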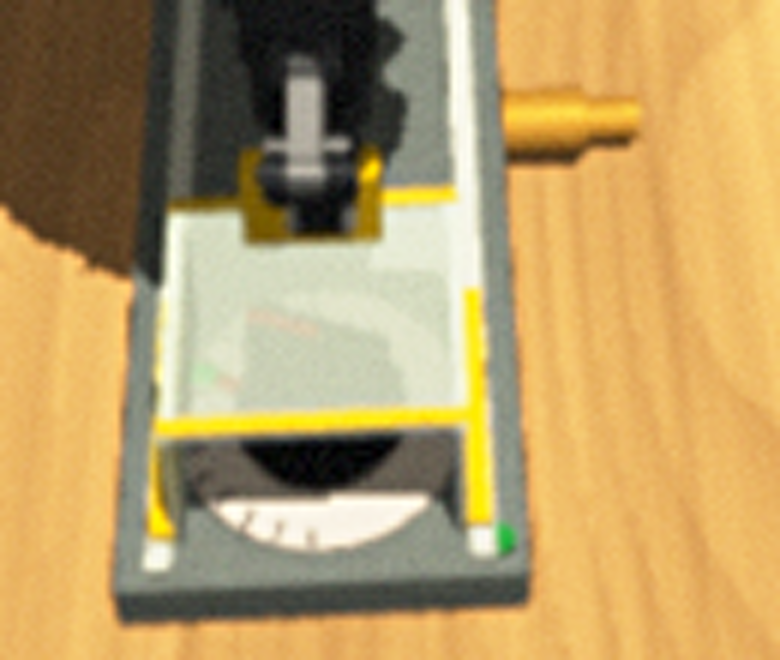

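send_rows:
  increments:
    - {"claw":1,"tx":-0.1,"ty":0.5,"tz":0,"rx":0,"ry":0,"rz":0}
    - {"claw":1,"tx":-0.1,"ty":0.8,"tz":0,"rx":0,"ry":0,"rz":0}
    - {"claw":1,"tx":-0.1,"ty":0.8,"tz":0,"rx":0,"ry":0,"rz":0}

```text
t: 6.97
tcp_pos: [0.5192, -0.3183, 0.1026]
tcp_rot: [[0.002, 0.003, -1.0], [0.016, -1.0, -0.003], [-1.0, -0.016, -0.002]]
force: [10.5, 61.5, 1.6]
opening: 0.134
```

```bash
python3 - <<'E'
from h import *
import pickle
np.set_printoptions(precision=4,suppress=True)
st=status.state(); print(st["t"],st["tcp_pos"],st["force"],st["ft_torque"],st["opening"])
s=cams.snapshot("side")
h=cv2.cvtColor(s["pixels"],cv2.COLOR_BGR2HSV); m=cv2.inRange(h,(18,140,120),(32,255,255))
for col in (242,250,258,265,270):
    r=[v for v in range(345,375) if m[v,col]]; print(r,plane(s,col,np.mean(r),.087)[1])
Q=lambda x,y,z: plane(s,200+x/6-.4,290+y/6-.4,z)
print('foot ends',Q(160,537,.03),Q(480,522,.03),'rail ends',Q(158,570,.027),Q(484,555,.027),'housing end',Q(120,590,.025))
print('dial near', Q(310,550,.0255))
print('roof back edge',Q(310,198,.087))
E
```

```text
6.9667 [ 0.5192 -0.3183  0.1026] [10.5164 61.4629  1.6052] [12.0831 -2.2323 -0.0138] 0.1339099508536467
[359, 360, 361, 362] -0.3850798342640343
[359, 360, 361] -0.38468421227756694
[359, 360, 361] -0.38527260160892146
[358, 359, 360] -0.38381670183295624
[358, 359, 360] -0.38418520895773645
foot ends [ 0.4677 -0.3869  0.03  ] [ 0.5666 -0.3861  0.03  ] rail ends [ 0.4674 -0.396   0.027 ] [ 0.5675 -0.3953  0.027 ] housing end [ 0.4559 -0.4009  0.025 ]
dial near [ 0.5138 -0.3906  0.0255]
roof back edge [ 0.5153 -0.305   0.087 ]
```

send_rows:
  increments:
    - {"claw":1,"tx":0.2,"ty":-0.6,"tz":0,"rx":0,"ry":0,"rz":0}
    - {"claw":0.2,"tx":0.2,"ty":-0.7,"tz":0,"rx":0,"ry":0,"rz":0}
    - {"claw":0.2,"tx":0,"ty":-0.7,"tz":0,"rx":0,"ry":0,"rz":0}
    - {"claw":0.2,"tx":0,"ty":-0.7,"tz":0,"rx":0,"ry":0,"rz":0}
    - {"claw":0.2,"tx":-3,"ty":-0.7,"tz":0,"rx":0,"ry":0,"rz":0}
    - {"claw":0.2,"tx":-7,"ty":-0.7,"tz":0,"rx":0,"ry":0,"rz":0}
    - {"claw":-1,"tx":-11,"ty":-0.7,"tz":0,"rx":0,"ry":0,"rz":0}
    - {"claw":-1,"tx":-13,"ty":-0.7,"tz":0,"rx":0,"ry":0,"rz":0}
    - {"claw":-1,"tx":-13,"ty":-4,"tz":-2,"rx":0,"ry":0,"rz":0}
    - {"claw":-1,"tx":-13,"ty":-8,"tz":-4,"rx":0,"ry":0,"rz":0}

```text
t: 7.85
tcp_pos: [0.5575, -0.2515, 0.2353]
tcp_rot: [[0.003, -0.007, -1.0], [-0.002, -1.0, 0.007], [-1.0, 0.002, -0.003]]
force: [0.1, -0.3, -0.7]
opening: 0.942
```

```bash
python3 - <<'E'
from h import *
import pickle
np.set_printoptions(precision=4,suppress=True)
st=status.state(); print(st["t"],st["tcp_pos"],st["tcp_rot"],st["joint_pos"],st["force"],st["opening"])
s=cams.snapshot("side");crop(s,200,290,330,400,6,"s9.png")
h=cv2.cvtColor(s["pixels"],cv2.COLOR_BGR2HSV); m=cv2.inRange(h,(18,140,120),(32,255,255))
for col in (242,250,258,265,270):
    r=[v for v in range(345,375) if m[v,col]]; print(r,plane(s,col,np.mean(r),.087)[1])
E
```

```text
7.85 [ 0.5575 -0.2515  0.2353] [[ 0.0032 -0.0068 -1.    ]
 [-0.0021 -1.      0.0068]
 [-1.      0.002  -0.0032]] [-24.269   25.7888  17.5845  81.5787  -0.0319 156.1215] [ 0.0986 -0.2859 -0.6549] 0.941874536134909
[359, 360, 361] -0.3840958738609396
[359, 360, 361] -0.38468421227756694
[358, 359, 360, 361] -0.38428773566696994
[358, 359, 360] -0.38381670183295624
[358, 359, 360] -0.38418520895773645
```

View pics/s9.png

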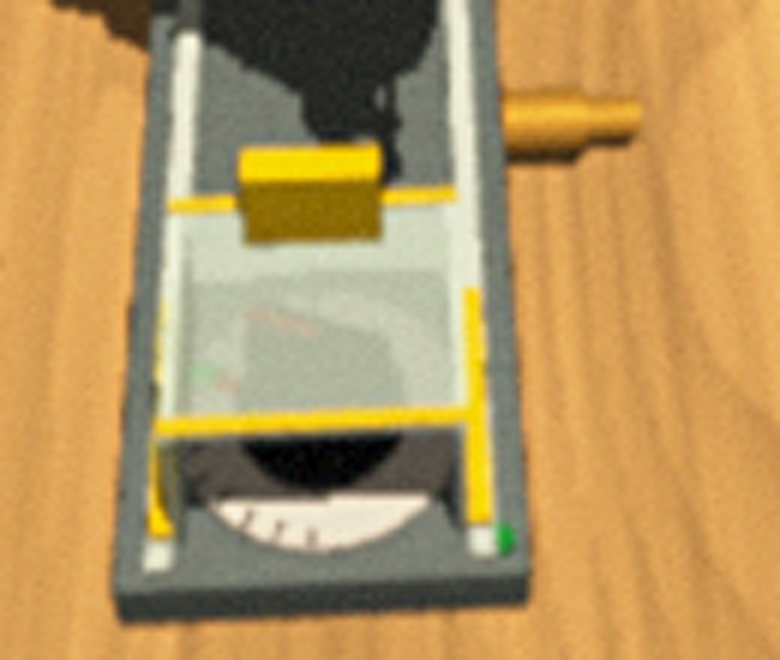

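send_rows:
  increments:
    - {"claw":-1,"tx":0,"ty":-3.5,"tz":-1.5,"rx":-0.1,"ry":0,"rz":0}
    - {"claw":-1,"tx":0,"ty":-7,"tz":-3,"rx":-0.2,"ry":0,"rz":0}
    - {"claw":-1,"tx":0,"ty":-10.5,"tz":-4.5,"rx":-0.3,"ry":0,"rz":0}
    - {"claw":-1,"tx":1,"ty":-14,"tz":-6,"rx":-0.4,"ry":0,"rz":0}
    - {"claw":-1,"tx":2,"ty":-17.5,"tz":-7.5,"rx":-0.5,"ry":0,"rz":0}
    - {"claw":-1,"tx":3,"ty":-21,"tz":-9,"rx":-0.6,"ry":0,"rz":0}
    - {"claw":-1,"tx":3.5,"ty":-24.5,"tz":-10.5,"rx":-0.7,"ry":0,"rz":0}
    - {"claw":-1,"tx":3.5,"ty":-27.5,"tz":-11.7,"rx":-0.74,"ry":0,"rz":0}
    - {"claw":-1,"tx":3.5,"ty":-27.5,"tz":-11.7,"rx":-0.74,"ry":0,"rz":0}
    - {"claw":-1,"tx":3.5,"ty":-27.5,"tz":-11.7,"rx":-0.74,"ry":0,"rz":0}

```text
t: 8.73
tcp_pos: [0.6749, 0.0264, 0.1979]
tcp_rot: [[-0.0, 0.674, -0.739], [-0.0, -0.739, -0.674], [-1.0, -0.0, 0.0]]
force: [-0.2, -0.3, -0.6]
opening: 1.002
```

```bash
python3 - <<'E'
from h import *
import pickle
np.set_printoptions(precision=4,suppress=True)
st=status.state(); print(st["t"],st["tcp_pos"],st["tcp_rot"],st["joint_pos"],st["force"],st["opening"])
w=cams.snapshot("wrist"); cv2.imwrite("pics/w10.png",w["pixels"])
h=cv2.cvtColor(w["pixels"],cv2.COLOR_BGR2HSV); m=cv2.inRange(h,(50,120,70),(75,255,255))
n,l,stt,ce=cv2.connectedComponentsWithStats(m)
for i in range(1,n):
  if stt[i,4]>100: print(stt[i],ce[i],plane(w,*ce[i],.082))
E
```

```text
8.7333 [0.6749 0.0264 0.1979] [[-0.0003  0.6742 -0.7386]
 [-0.0002 -0.7386 -0.6742]
 [-1.     -0.      0.0004]] [  2.2485  34.7716  26.7074  81.9525  -0.0131 139.8567] [-0.1859 -0.3001 -0.594 ] 1.0020292808427114
[ 253  173   58   63 1093] [278.8554 213.419 ] [0.663  0.0221 0.082 ]
[252 180  22  27 131] [260.8855 195.1145] [0.6648 0.0427 0.082 ]
```

View pics/w10.png

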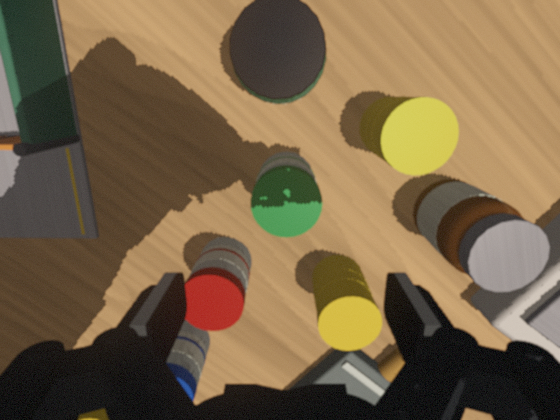

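```bash
python3 - <<'E'
from h import *
w=cams.snapshot("wrist"); print(plane(w,286.5,201,.082),plane(w,252,201,.082),plane(w,322,201,.082),plane(w,286,237,.082)); crop(w,230,140,350,250,6,"w10c.png")
E
```

```text
[0.67449706 0.02328111 0.082     ] [0.65619212 0.04341026 0.082     ] [0.69333552 0.00256527 0.082     ] [0.65143564 0.00278675 0.082     ]
```

View pics/w10c.png

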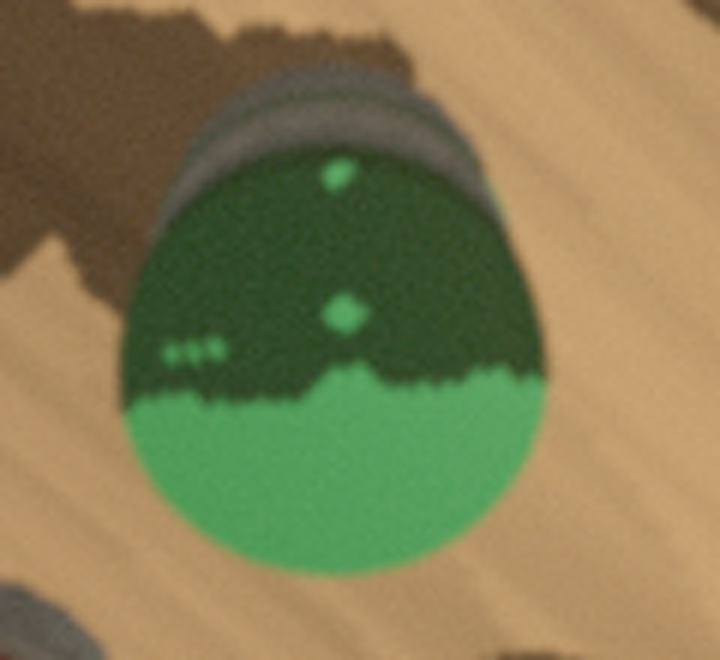

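send_rows:
  grip_force: 25
  increments:
    - {"claw":-1,"tx":4,"ty":0.2,"tz":0.3,"rx":0,"ry":0,"rz":0}
    - {"claw":-1,"tx":8,"ty":0.2,"tz":0.3,"rx":0,"ry":0,"rz":0}
    - {"claw":-1,"tx":12,"ty":0.2,"tz":0.3,"rx":0,"ry":0,"rz":0}
    - {"claw":-1,"tx":15,"ty":0.2,"tz":0.3,"rx":0,"ry":0,"rz":0}
    - {"claw":-1,"tx":16.3,"ty":0.2,"tz":0.3,"rx":0,"ry":0,"rz":0}
    - {"claw":-1,"tx":16.3,"ty":0.2,"tz":0.3,"rx":0,"ry":0,"rz":0}
    - {"claw":1,"tx":16.3,"ty":0.2,"tz":0.3,"rx":0,"ry":0,"rz":0}
    - {"claw":1,"tx":16.3,"ty":0.2,"tz":0.3,"rx":0,"ry":0,"rz":0}
    - {"claw":1,"tx":16.3,"ty":0.2,"tz":0.3,"rx":0,"ry":0,"rz":0}
    - {"claw":1,"tx":16.3,"ty":0.2,"tz":0.3,"rx":0,"ry":0,"rz":0}

```text
t: 9.67
tcp_pos: [0.6749, 0.0212, 0.0375]
tcp_rot: [[0.003, 0.672, -0.74], [-0.0, -0.74, -0.672], [-1.0, 0.002, -0.002]]
force: [-1.5, -2.5, 5.3]
opening: 0.649
```

send_rows:
  increments:
    - {"claw":1,"tx":0,"ty":0,"tz":0,"rx":0,"ry":0,"rz":0}
    - {"claw":1,"tx":-1,"ty":0,"tz":0,"rx":0,"ry":0,"rz":0}
    - {"claw":1,"tx":-3,"ty":0,"tz":0,"rx":0,"ry":0,"rz":0}
    - {"claw":1,"tx":-5,"ty":0,"tz":0,"rx":0,"ry":0,"rz":0}
    - {"claw":1,"tx":-5,"ty":0,"tz":0,"rx":0,"ry":0,"rz":0}

```text
t: 10.08
tcp_pos: [0.6761, 0.0216, 0.0911]
tcp_rot: [[0.007, 0.673, -0.74], [0.0, -0.74, -0.673], [-1.0, 0.004, -0.005]]
force: [0.1, 0.5, -0.7]
opening: 0.652
```

```bash
python3 - <<'E'
from h import *
st=status.state(); print(st["t"],st["tcp_pos"],st["tcp_rot"],st["force"],st["opening"])
s=cams.snapshot("side");crop(s,230,100,400,270,4,"s11.png")
E
```

```text
10.0833 [0.67609907 0.02164485 0.0911375 ] [[ 7.00391050e-03  6.72536243e-01 -7.40031045e-01]
 [ 2.85601625e-04 -7.40050512e-01 -6.72551231e-01]
 [-9.99975432e-01  4.49913456e-03 -5.37532500e-03]] [ 0.06925636  0.52853539 -0.69035525] 0.6518967709196487
```

View pics/s11.png

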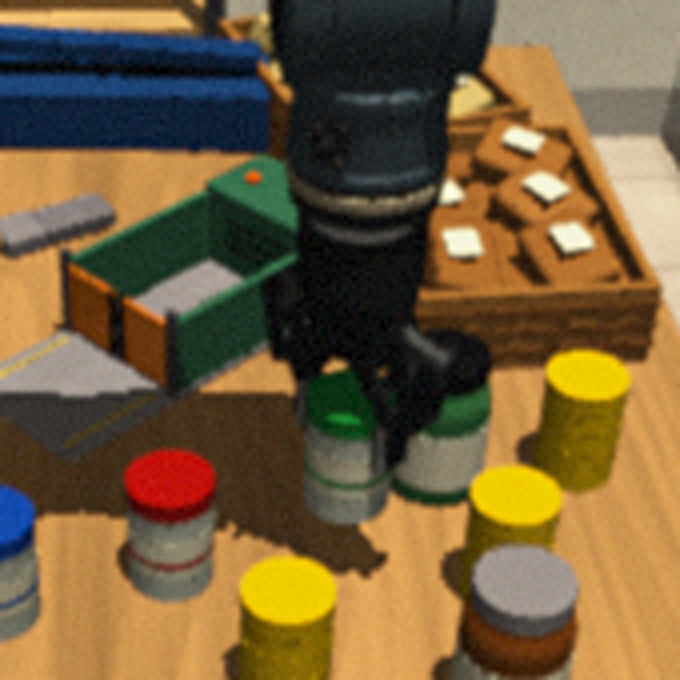

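send_rows:
  increments:
    - {"claw":1,"tx":-2,"ty":-2,"tz":0,"rx":0,"ry":0,"rz":0}
    - {"claw":1,"tx":-3,"ty":-5,"tz":0.4,"rx":0,"ry":0,"rz":0}
    - {"claw":1,"tx":-3,"ty":-8.5,"tz":0.7,"rx":0,"ry":0,"rz":0}
    - {"claw":1,"tx":-3,"ty":-12,"tz":1,"rx":0,"ry":0,"rz":0}
    - {"claw":1,"tx":-3,"ty":-15.5,"tz":1.2,"rx":0,"ry":0,"rz":0}
    - {"claw":1,"tx":-3,"ty":-19,"tz":1.5,"rx":0,"ry":0,"rz":0}
    - {"claw":1,"tx":-3,"ty":-22.5,"tz":1.7,"rx":0,"ry":0,"rz":0}
    - {"claw":1,"tx":-3,"ty":-25,"tz":1.9,"rx":0,"ry":0,"rz":0}
    - {"claw":1,"tx":-3,"ty":-26.3,"tz":1.9,"rx":0,"ry":0,"rz":0}
    - {"claw":1,"tx":-3,"ty":-26.3,"tz":1.9,"rx":0,"ry":0,"rz":0}

```text
t: 10.97
tcp_pos: [0.4812, 0.205, 0.1156]
tcp_rot: [[-0.0, 0.674, -0.738], [0.0, -0.738, -0.674], [-1.0, -0.0, -0.0]]
force: [0.9, -0.5, -1.5]
opening: 0.649
```

```bash
python3 - <<'E'
from h import *
np.set_printoptions(precision=4,suppress=True)
st=status.state(); print(st["t"],st["tcp_pos"],st["tcp_rot"],st["joint_pos"],st["force"],st["opening"])
s=cams.snapshot("side");crop(s,190,100,340,240,5,"s12.png")
c=cams.snapshot("scene");crop(c,290,150,440,300,5,"c12.png")
d=np.array([.529,.244,0]);X=np.array([.736,.677,0]);print((st["tcp_pos"]-d)@X,(st["tcp_pos"]-d)@np.array([-.677,.736,0]))
E
```

```text
10.9667 [0.4812 0.205  0.1156] [[-0.0001  0.6744 -0.7383]
 [ 0.0004 -0.7383 -0.6744]
 [-1.     -0.0003 -0.0002]] [ 23.0595  17.7501 -11.6906  60.556    0.0218 160.6499] [ 0.9053 -0.5237 -1.5058] 0.6491605071004934
-0.06156161425219339 0.003627454149429065
```

View pics/s12.png

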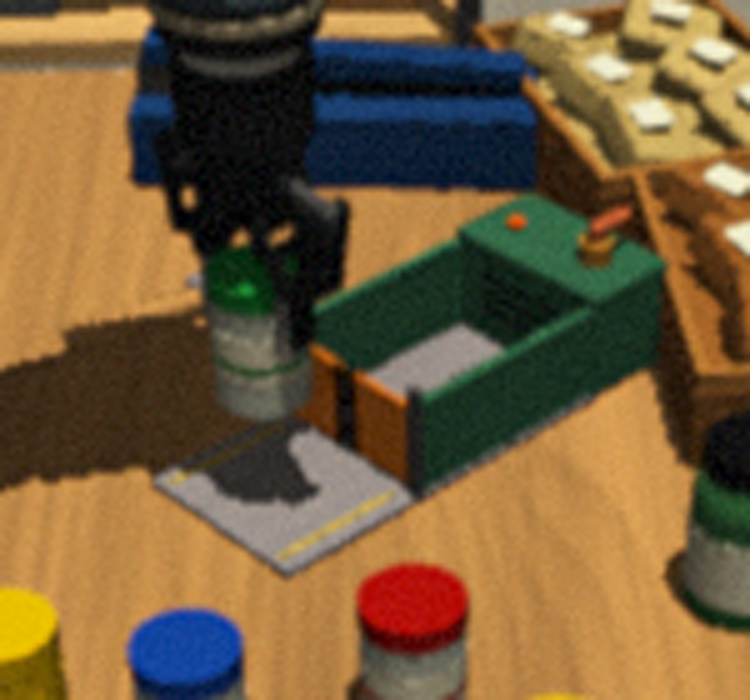

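View pics/c12.png

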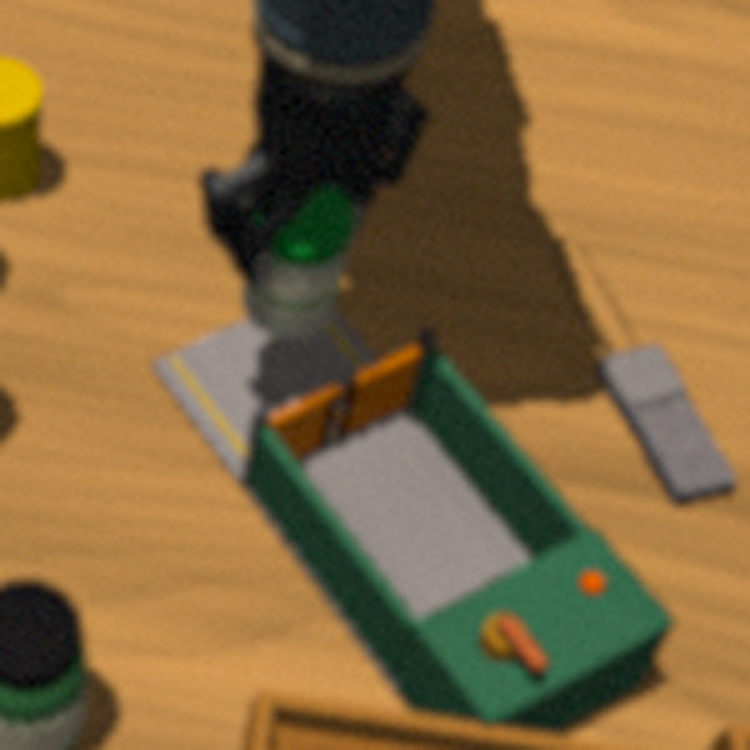

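send_rows:
  increments:
    - {"claw":1,"tx":2.5,"ty":0.3,"tz":0,"rx":0,"ry":0,"rz":0}
    - {"claw":1,"tx":5,"ty":0.3,"tz":0,"rx":0,"ry":0,"rz":0}
    - {"claw":1,"tx":6.2,"ty":0.3,"tz":0,"rx":0,"ry":0,"rz":0}
    - {"claw":1,"tx":6.8,"ty":0.3,"tz":0,"rx":0,"ry":0,"rz":0}
    - {"claw":1,"tx":7.1,"ty":0.3,"tz":0,"rx":0,"ry":0,"rz":0}
    - {"claw":1,"tx":7.1,"ty":0.3,"tz":0,"rx":0,"ry":0,"rz":0}

```text
t: 11.57
tcp_pos: [0.4854, 0.2007, 0.0444]
tcp_rot: [[0.0, 0.672, -0.741], [-0.0, -0.741, -0.672], [-1.0, 0.0, -0.0]]
force: [-0.4, -0.4, -1.8]
opening: 0.645
```

```bash
python3 - <<'E'
from h import *
np.set_printoptions(precision=4,suppress=True)
st=status.state(); print(st["t"],st["tcp_pos"],st["force"],st["opening"])
s=cams.snapshot("side");crop(s,190,100,340,240,5,"s13.png")
E
```

```text
11.5667 [0.4854 0.2007 0.0444] [-0.4122 -0.3741 -1.7949] 0.6448468573617279
```

View pics/s13.png

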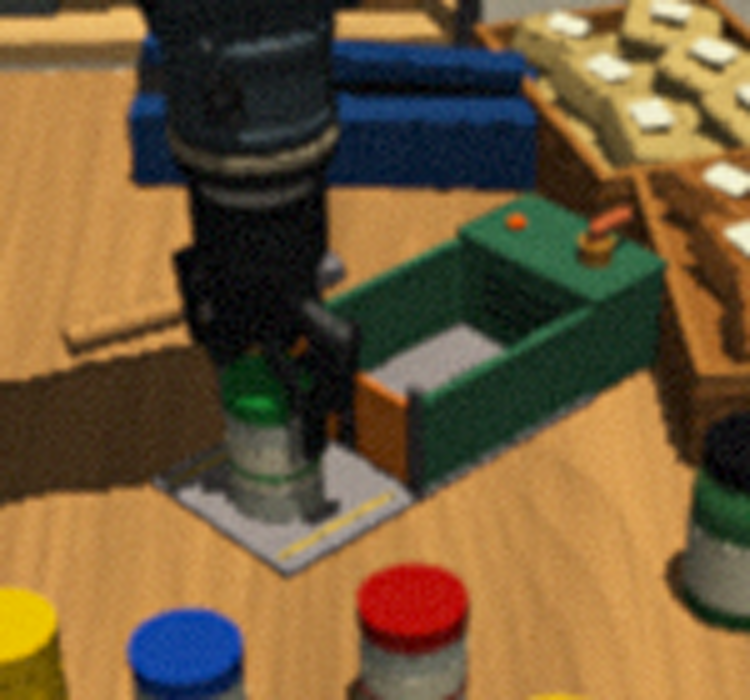

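send_rows:
  increments:
    - {"claw":1,"tx":0.1,"ty":0,"tz":0,"rx":0,"ry":0,"rz":0}
    - {"claw":1,"tx":0.2,"ty":0,"tz":0,"rx":0,"ry":0,"rz":0}
    - {"claw":1,"tx":0.2,"ty":0,"tz":0,"rx":0,"ry":0,"rz":0}

```text
t: 11.87
tcp_pos: [0.4856, 0.2013, 0.0435]
tcp_rot: [[0.002, 0.672, -0.74], [0.0, -0.74, -0.672], [-1.0, 0.001, -0.002]]
force: [-2.0, -3.0, 11.5]
opening: 0.649
```

send_rows:
  increments:
    - {"claw":1,"tx":-0.1,"ty":0,"tz":0,"rx":0,"ry":0,"rz":0}
    - {"claw":0,"tx":-0.1,"ty":0,"tz":0,"rx":0,"ry":0,"rz":0}
    - {"claw":-1,"tx":-0.1,"ty":0,"tz":0,"rx":0,"ry":0,"rz":0}
    - {"claw":-1,"tx":-0.1,"ty":0,"tz":0,"rx":0,"ry":0,"rz":0}
    - {"claw":-1,"tx":-0.1,"ty":0,"tz":0,"rx":0,"ry":0,"rz":0}
    - {"claw":-1,"tx":-0.1,"ty":0,"tz":0,"rx":0,"ry":0,"rz":0}

```text
t: 12.37
tcp_pos: [0.4848, 0.2013, 0.0433]
tcp_rot: [[0.0, 0.673, -0.74], [0.0, -0.74, -0.673], [-1.0, 0.0, -0.0]]
force: [0.1, -0.4, 0.5]
opening: 1.002
```

send_rows:
  increments:
    - {"claw":-1,"tx":-3,"ty":0,"tz":0,"rx":0,"ry":0,"rz":0}
    - {"claw":-1,"tx":-7,"ty":0,"tz":0,"rx":0,"ry":0,"rz":0}
    - {"claw":-1,"tx":-11,"ty":0,"tz":0,"rx":0,"ry":0,"rz":0}
    - {"claw":-1,"tx":-12,"ty":0,"tz":4,"rx":0,"ry":0,"rz":0}
    - {"claw":0,"tx":-12,"ty":0,"tz":8,"rx":0,"ry":0,"rz":0}
    - {"claw":0.3,"tx":-12,"ty":0,"tz":9,"rx":0,"ry":0,"rz":0}
    - {"claw":0.3,"tx":-12,"ty":0,"tz":9,"rx":0,"ry":0,"rz":0}
    - {"claw":0.3,"tx":-12,"ty":0,"tz":9,"rx":0,"ry":0,"rz":0}

```text
t: 13.03
tcp_pos: [0.4182, 0.1406, 0.1636]
tcp_rot: [[0.001, 0.672, -0.74], [0.0, -0.74, -0.672], [-1.0, 0.0, -0.001]]
force: [0.1, 0.8, 0.4]
opening: 0.454
```

```bash
python3 - <<'E'
from h import *
np.set_printoptions(precision=4,suppress=True)
st=status.state(); print(st["t"],st["tcp_pos"],st["tcp_rot"],st["joint_pos"],st["force"],st["opening"])
s=cams.snapshot("side");crop(s,190,100,340,240,5,"s14.png")
c=cams.snapshot("scene");crop(c,290,150,440,300,5,"c14.png")
w=cams.snapshot("wrist");cv2.imwrite("pics/w14.png",w["pixels"])
for n,x in(("s",s),("c",c),("w",w)):
  h=cv2.cvtColor(x["pixels"],cv2.COLOR_BGR2HSV); m=cv2.inRange(h,(50,120,60),(75,255,255))
  k,l,stt,ce=cv2.connectedComponentsWithStats(m)
  for i in range(1,k):
    if stt[i,4]>60: print(n,stt[i],ce[i],plane(x,*ce[i],.088))
E
```

```text
13.0333 [0.4182 0.1406 0.1636] [[ 0.0009  0.6722 -0.7404]
 [ 0.0004 -0.7404 -0.6722]
 [-1.      0.0003 -0.0009]] [ 18.5803   6.7211 -18.4618  64.7623   0.0052 156.3422] [0.1269 0.7999 0.3964] 0.45382418865911633
s [283 140  39  20 298] [301.6007 149.8658] [0.6641 0.3398 0.088 ]
s [275 161  34  20  70] [293.5143 169.3286] [0.6315 0.2292 0.088 ]
s [235 170  19  15 206] [244.2913 177.1068] [0.4885 0.1942 0.088 ]
s [330 195  22  12 126] [341.0159 201.2222] [0.7469 0.0702 0.088 ]
c [ 82   0   7  31 113] [85.3451 14.7434] [-0.3759 -1.1375  0.088 ]
c [337 201  20  17 263] [346.2852 208.943 ] [0.4878 0.2031 0.088 ]
c [364 251  59  43 694] [396.9928 274.8084] [0.677  0.3645 0.088 ]
c [284 283  20  10  71] [292.6056 288.6479] [0.7791 0.1032 0.088 ]
```

View pics/s14.png

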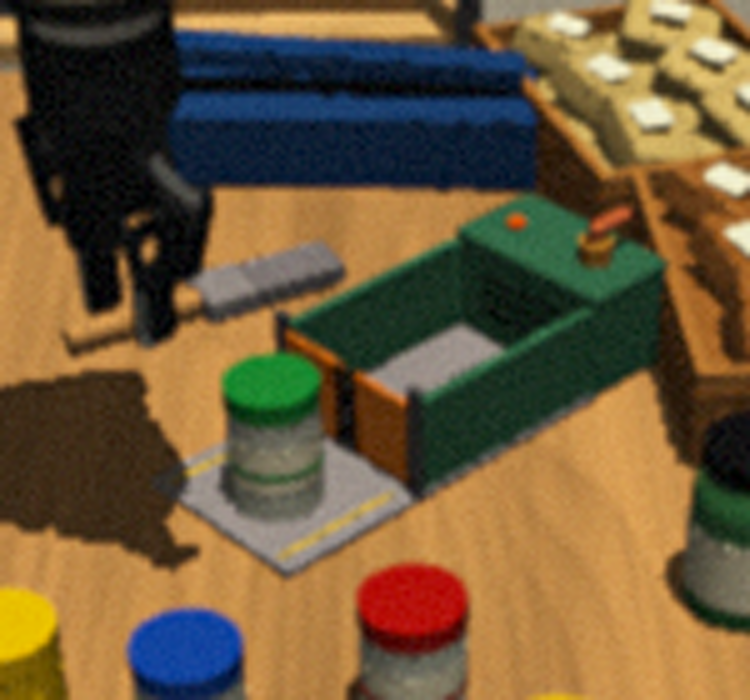

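View pics/w14.png

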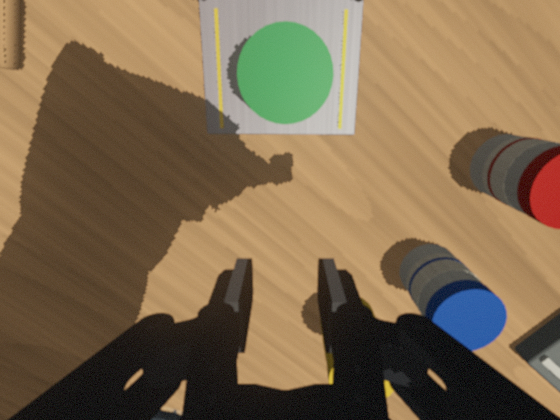

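send_rows:
  increments:
    - {"claw":0.4,"tx":4,"ty":0,"tz":0,"rx":0,"ry":0,"rz":0}
    - {"claw":0.4,"tx":8,"ty":0,"tz":0,"rx":0,"ry":0,"rz":0}
    - {"claw":0.4,"tx":11,"ty":0,"tz":0,"rx":0,"ry":0,"rz":0}
    - {"claw":0.4,"tx":12.7,"ty":0,"tz":0,"rx":0,"ry":0,"rz":0}
    - {"claw":0.4,"tx":12.7,"ty":0,"tz":0,"rx":0,"ry":0,"rz":0}
    - {"claw":0.4,"tx":12.7,"ty":0,"tz":0,"rx":0,"ry":0,"rz":0}

```text
t: 13.68
tcp_pos: [0.4179, 0.1409, 0.0359]
tcp_rot: [[-0.002, 0.673, -0.74], [-0.001, -0.74, -0.673], [-1.0, -0.001, 0.002]]
force: [0.3, 0.3, 0.7]
opening: 0.297
```

send_rows:
  increments:
    - {"claw":0.4,"tx":0,"ty":0,"tz":-1.2,"rx":0,"ry":0,"rz":0}
    - {"claw":0.4,"tx":0,"ty":0,"tz":-2.4,"rx":0,"ry":0,"rz":0}
    - {"claw":0.4,"tx":0,"ty":0,"tz":-3.6,"rx":0,"ry":0,"rz":0}
    - {"claw":0.4,"tx":0,"ty":0,"tz":-4.6,"rx":0,"ry":0,"rz":0}
    - {"claw":0.4,"tx":0,"ty":0,"tz":-5.4,"rx":0,"ry":0,"rz":0}
    - {"claw":0.4,"tx":0,"ty":0,"tz":-6.2,"rx":0,"ry":0,"rz":0}
    - {"claw":0.4,"tx":0,"ty":0,"tz":-7,"rx":0,"ry":0,"rz":0}
    - {"claw":0.4,"tx":0,"ty":0,"tz":-7,"rx":0,"ry":0,"rz":0}

```text
t: 14.35
tcp_pos: [0.4711, 0.1887, 0.0366]
tcp_rot: [[0.001, 0.673, -0.74], [0.0, -0.74, -0.673], [-1.0, 0.0, -0.001]]
force: [-0.0, -0.2, -0.4]
opening: 0.301
```

```bash
python3 - <<'E'
from h import *
np.set_printoptions(precision=4,suppress=True)
st=status.state(); print(st["t"],st["tcp_pos"],st["joint_pos"],st["force"],st["opening"])
s=cams.snapshot("side");crop(s,190,100,340,240,5,"s15.png")
E
```

```text
14.35 [0.4711 0.1887 0.0366] [ 21.8261  20.0975 -20.9367  48.9069   0.0066 159.535 ] [-0.0222 -0.2371 -0.4268] 0.3011400845027025
```

View pics/s15.png

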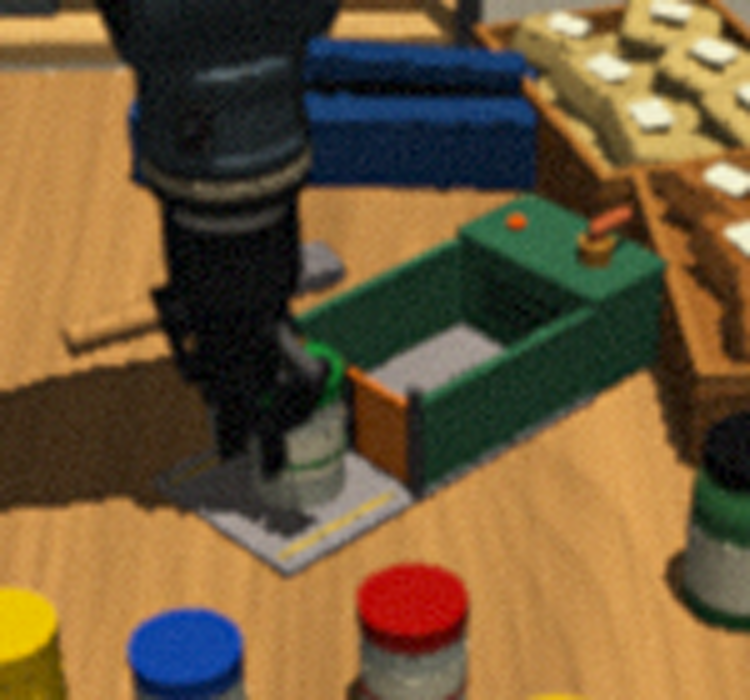

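send_rows:
  increments:
    - {"claw":0.4,"tx":0,"ty":0,"tz":-0.8,"rx":0,"ry":0,"rz":0}
    - {"claw":0.4,"tx":0,"ty":0,"tz":-1.6,"rx":0,"ry":0,"rz":0}
    - {"claw":0.4,"tx":0,"ty":0,"tz":-2.4,"rx":0,"ry":0,"rz":0}
    - {"claw":0.4,"tx":0,"ty":0,"tz":-3.2,"rx":0,"ry":0,"rz":0}
    - {"claw":0.4,"tx":0,"ty":0,"tz":-4,"rx":0,"ry":0,"rz":0}
    - {"claw":0.4,"tx":0,"ty":0,"tz":-4.8,"rx":0,"ry":0,"rz":0}
    - {"claw":0.4,"tx":0,"ty":0,"tz":-5.6,"rx":0,"ry":0,"rz":0}
    - {"claw":0.4,"tx":0,"ty":0,"tz":-6.4,"rx":0,"ry":0,"rz":0}
    - {"claw":0.4,"tx":0,"ty":0,"tz":-7.2,"rx":0,"ry":0,"rz":0}

```text
t: 15.15
tcp_pos: [0.5237, 0.2368, 0.0362]
tcp_rot: [[-0.0, 0.673, -0.74], [-0.0, -0.74, -0.673], [-1.0, -0.0, 0.0]]
force: [-1.5, -1.6, 0.0]
opening: 0.301
```

```bash
python3 - <<'E'
from h import *
np.set_printoptions(precision=4,suppress=True)
st=status.state(); print(st["t"],st["tcp_pos"],st["force"],st["opening"])
s=cams.snapshot("side");crop(s,190,100,340,240,5,"s16.png")
c=cams.snapshot("scene");crop(c,290,150,440,300,5,"c16.png")
E
```

```text
15.15 [0.5237 0.2368 0.0362] [-1.4545 -1.6403  0.0044] 0.3008323568739414
```

View pics/s16.png

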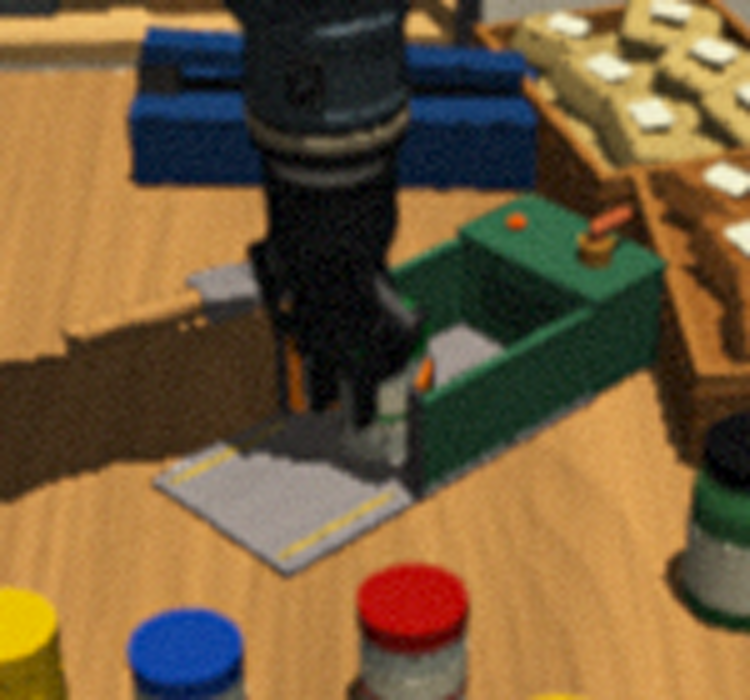

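View pics/c16.png

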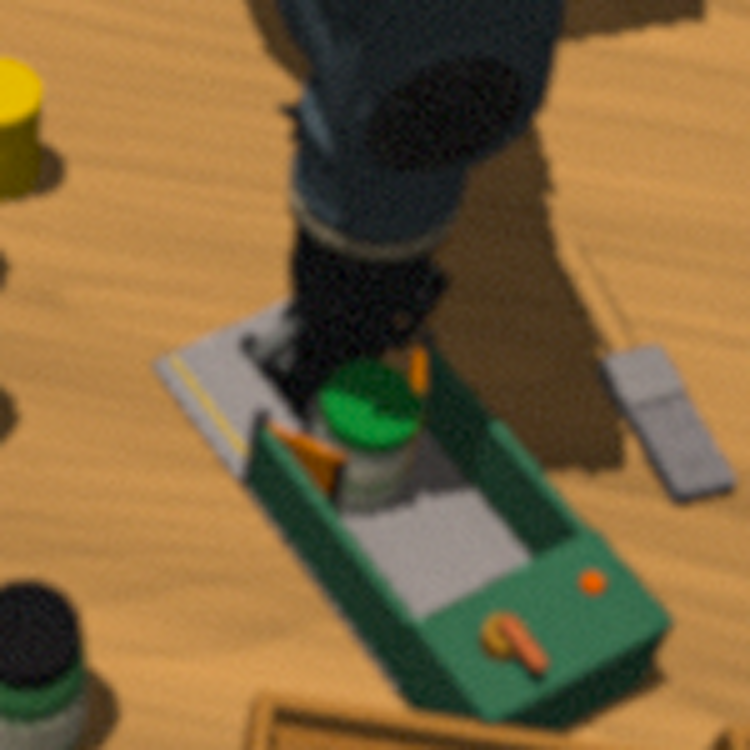

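send_rows:
  increments:
    - {"claw":0.4,"tx":0,"ty":0,"tz":-0.8,"rx":0,"ry":0,"rz":0}
    - {"claw":0.4,"tx":0,"ty":0,"tz":-1.6,"rx":0,"ry":0,"rz":0}
    - {"claw":0.4,"tx":0,"ty":0,"tz":-2.4,"rx":0,"ry":0,"rz":0}
    - {"claw":0.4,"tx":0,"ty":0,"tz":-3.2,"rx":0,"ry":0,"rz":0}
    - {"claw":0.4,"tx":0,"ty":0,"tz":-4,"rx":0,"ry":0,"rz":0}
    - {"claw":0.4,"tx":0,"ty":0,"tz":-4.8,"rx":0,"ry":0,"rz":0}
    - {"claw":0.4,"tx":0,"ty":0,"tz":-5.6,"rx":0,"ry":0,"rz":0}
    - {"claw":0.4,"tx":0,"ty":0,"tz":-6.2,"rx":0,"ry":0,"rz":0}
    - {"claw":0.4,"tx":0,"ty":0,"tz":-6.6,"rx":0,"ry":0,"rz":0}
    - {"claw":0.4,"tx":0,"ty":0,"tz":-6.6,"rx":0,"ry":0,"rz":0}

```text
t: 16.08
tcp_pos: [0.5727, 0.2813, 0.0362]
tcp_rot: [[0.0, 0.673, -0.74], [0.0, -0.74, -0.673], [-1.0, 0.0, -0.001]]
force: [0.1, -0.1, -0.5]
opening: 0.3
```

```bash
python3 - <<'E'
from h import *
np.set_printoptions(precision=4,suppress=True)
st=status.state(); print(st["t"],st["tcp_pos"],st["force"],st["opening"])
d=np.array([.529,.244,0]);X=np.array([.736,.677,0]);print((st["tcp_pos"]-d)@X,(st["tcp_pos"]-d)@np.array([-.677,.736,0]))
c=cams.snapshot("scene");crop(c,290,150,440,300,5,"c17.png")
s=cams.snapshot("side");crop(s,190,100,340,240,5,"s17.png")
E
```

```text
16.0833 [0.5727 0.2813 0.0362] [ 0.0963 -0.0956 -0.4718] 0.29955731437983946
0.05739926364252096 -0.002168669037335742
```

View pics/c17.png

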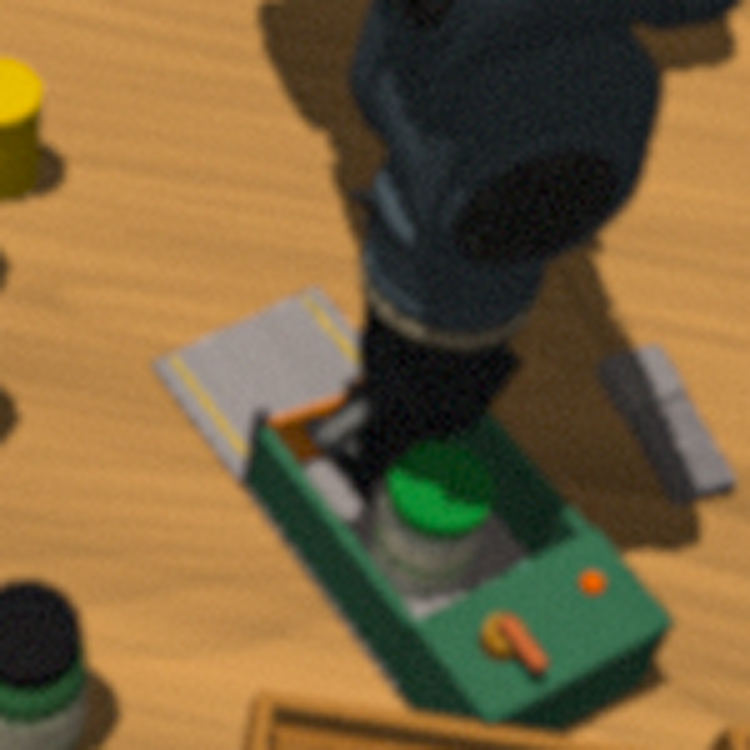

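View pics/s17.png

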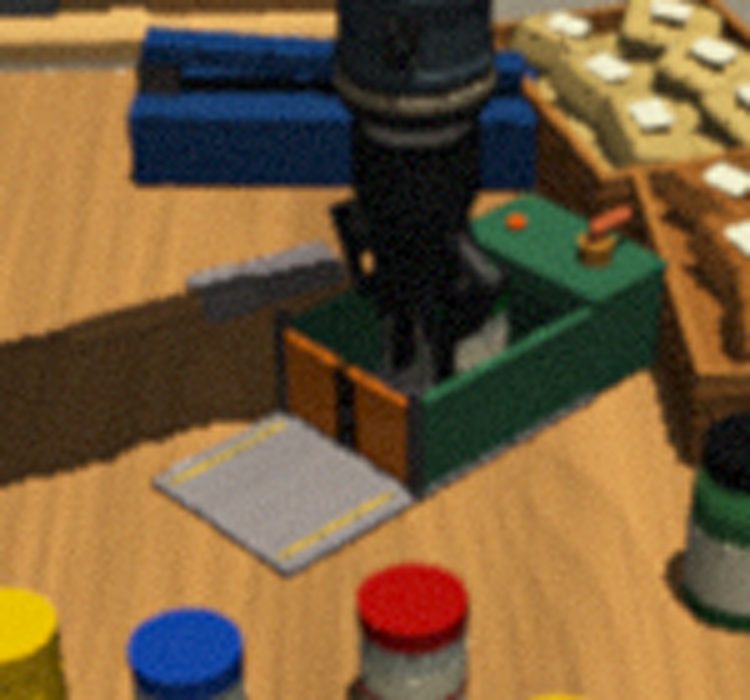

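send_rows:
  increments:
    - {"claw":0.4,"tx":0,"ty":0,"tz":0.8,"rx":0,"ry":0,"rz":0}
    - {"claw":0.4,"tx":-3,"ty":0,"tz":1,"rx":0,"ry":0,"rz":0}
    - {"claw":0.4,"tx":-7,"ty":0,"tz":1,"rx":0,"ry":0,"rz":0}
    - {"claw":0.4,"tx":-11,"ty":0,"tz":1,"rx":0,"ry":0,"rz":0}
    - {"claw":0.4,"tx":-15,"ty":0,"tz":2,"rx":0,"ry":0,"rz":0}
    - {"claw":0.4,"tx":-17,"ty":0,"tz":6,"rx":0,"ry":0,"rz":0}
    - {"claw":0.4,"tx":-17,"ty":0,"tz":10,"rx":0,"ry":0,"rz":0}
    - {"claw":0.4,"tx":-17,"ty":0,"tz":14,"rx":0,"ry":0,"rz":0}
    - {"claw":0.4,"tx":-17,"ty":0,"tz":15,"rx":0,"ry":0,"rz":0}
    - {"claw":0.4,"tx":-17,"ty":0,"tz":15,"rx":0,"ry":0,"rz":0}

```text
t: 17.02
tcp_pos: [0.459, 0.1779, 0.2071]
tcp_rot: [[0.001, 0.672, -0.741], [0.0, -0.741, -0.672], [-1.0, 0.0, -0.001]]
force: [-0.4, -0.6, -0.0]
opening: 0.3
```

```bash
python3 - <<'E'
from h import *
np.set_printoptions(precision=4,suppress=True)
st=status.state(); print(st["t"],st["tcp_pos"],st["force"],st["opening"])
c=cams.snapshot("scene");cv2.imwrite("pics/c18.png",c["pixels"])
s=cams.snapshot("side");cv2.imwrite("pics/s18.png",s["pixels"])
w=cams.snapshot("wrist");cv2.imwrite("pics/w18.png",w["pixels"])
d=np.array([.529,.244,0]);X=np.array([.736,.677,0]);Y=np.array([-.677,.736,0])
for n,x in(("s",s),("c",c),("w",w)):
  h=cv2.cvtColor(x["pixels"],cv2.COLOR_BGR2HSV); m=cv2.inRange(h,(55,180,60),(70,255,255))
  k,l,stt,ce=cv2.connectedComponentsWithStats(m)
  for i in range(1,k):
    if stt[i,4]>60: p=plane(x,*ce[i],.086);print(n,stt[i],ce[i],p,(p-d)@X,(p-d)@Y)
crop(s,200,120,330,220,6,"s18c.png"); crop(s,210,320,300,400,8,"s18k.png")
E
```

```text
17.0167 [0.459  0.1779 0.2071] [-0.3549 -0.6082 -0.0077] 0.2999949828701067
s [273 151  19  13 179] [281.9162 156.4581] [0.6008 0.306  0.086 ] 0.09477663897665078 -0.0029909088239020486
c [369 238  21  19 286] [378.4406 247.3601] [0.6004 0.3089 0.086 ] 0.09647946458714197 -0.0006022025603097245
```

View pics/s18.png

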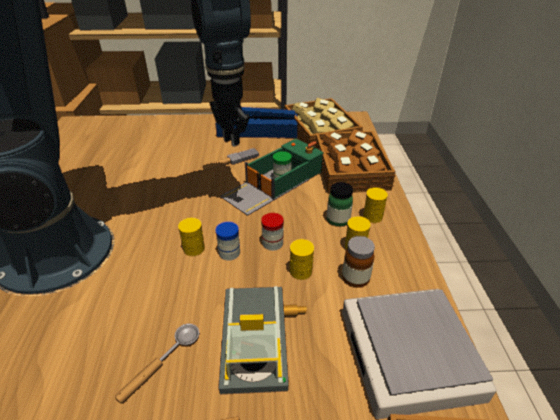

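View pics/c18.png

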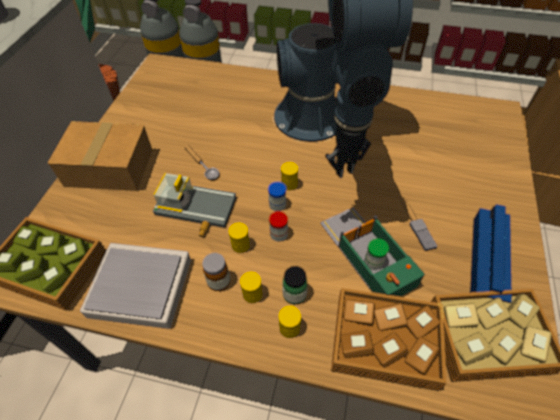

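View pics/s18c.png

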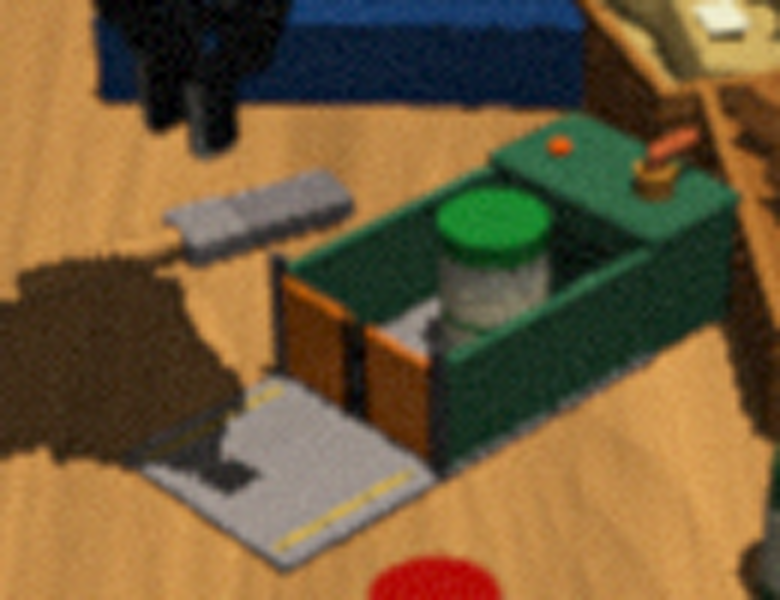

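View pics/s18k.png

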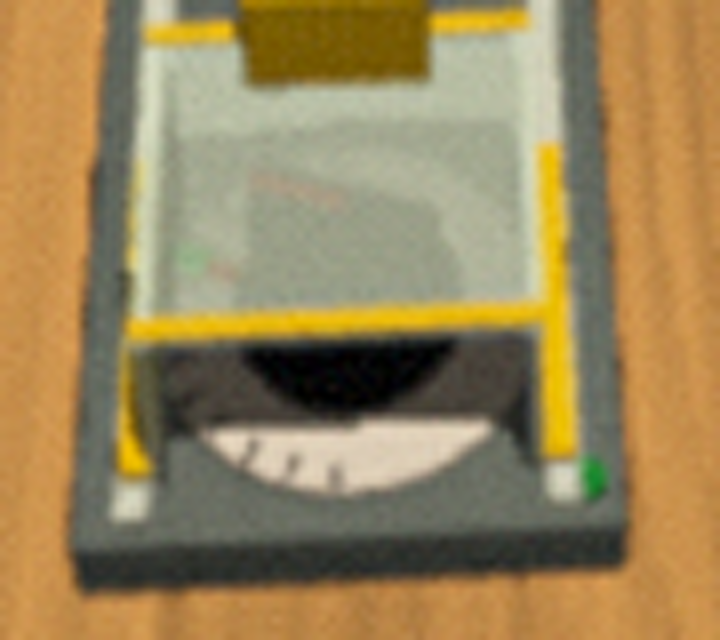

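All is in place: the tin is upright at about 95 mm, the flaps are shut, the cover is on its stop, and the pointer is on the mark. I'm handing in.

```bash
python3 -c "
from rig import order; print(order.close_job())"
```

```text
the job is handed in; nothing more can be done
None
```

I turned the knob onto the green mark and slid the lock cover home. I then stood the green-lidded tin on the loading plate, let go, and pushed it along the floor through the flaps. I handed the job in at about 17 s; it gave no verdict.

- **Knob:** I turned it about 0.86 rad clockwise. The side view shows the pointer tip meeting the mark, and the wrist view puts them about 1 mm apart. It still looked aligned, seen through the cover, in the last picture.
- **Lock cover:** It stopped hard; pushing with about 61 N moved it less than 1 mm more. I can't read the joint value directly. By the arm's reading the fin moved 105 mm; by the pictures the cover moved about 109 mm. The two don't quite agree, and both are short of 120 mm, so I took it that the cover was parked roughly 10–15 mm along. The hood also sits centred over the knob to about 2 mm, which fits it being home.
- **Tin:** It is upright, with its centre about 95–96 mm past the doorway and within 3 mm of the centreline in both views.
- **Flaps:** One picture shows both flaps open around the tin partway through the doorway, and the last ones show both shut.
- **Other goods and tools:** None looks moved in the last pictures. I did not measure their positions again.
- **Arm:** It was clear of everything at the end.

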